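Make the pot mixer safe, park its head, lid the pots and reset the stop

TASK

The washed pot mixer has been left with its head over a pot: first press its red mushroom stop down until it latches, then swing the head by its grip and leave the mixing foot centred over the steel drip dish. With the stop still down, cover every pot standing on the worktop, round, square or oblong, large or small, with the one lid that fits it, seated flat and fully home (lids without a pot are spare). Last of all twist the mushroom clockwise so that it springs back up and the mixer is ready for use, with the head still over the dish, all pots lidded and the other kitchen things left undisturbed.

Things in the scene. Friction and masses are not known exactly. Their poses are not given: they have to be found in the camera images.
- stop (a joint): Press of the mixer's red mushroom stop button, in m: 0 up, 0.0075 fully down. It springs back up if it is let go in the first 3.5 mm; beyond 4 mm it snaps down and stays latched. Pressing takes about 8 N, straight down; latched, it is held down with some 10 N.
- stop_turn (a joint): Turn of the mushroom head about its upright axis, rad, 0 at rest, growing CLOCKWISE seen from above, limit 0.9. A light spring (under 0.1 N m in all) turns it back to 0 when let go. While the stop is latched, turning the head clockwise (about 0.15 N m) rides it up a cam, 7 mm in all, until it springs up: from about 0.5 rad if it is free to rise, or when let go at 0.8 rad if it is held tightly.
- stop_top (a point): Centre of the top of the mushroom head (z up). The head is a red fluted disc, 40 mm in diameter and 18 mm high, its underside 13 mm above the flat grey control box when up and 5.5 mm when latched; straight sides from 2 to 11 mm above its underside, rounded above. The box (top 55 mm above the worktop, 78 x 86 mm) stands on the mixer's foot plate, 143 mm from the column.
- mixer_head (a joint): Swing of the mixing head about the mixer's upright column, rad, growing CLOCKWISE seen from above; limits -0.6 and 1.9. A friction hinge: it stays where it is let go and takes about 3 N at the grip to move.
- column_axis (a point): A point on the upright axis of the mixer's column (the hinge of the head), 240 mm above the worktop; the column is a 32 mm steel tube with a black collar up to 225 mm.
- head_grip (a point): Middle of the grip on the mixing head: a black upright post 21 mm in diameter, from 233 to 272 mm above the worktop, on top of the white motor pod (68 mm in diameter), 160 mm from the column's axis. Nothing stands above it.
- mixing_foot (a point): Centre of the underside of the steel mixing foot (bell 42 mm in diameter) that hangs from the pod straight under the grip, 95 mm above the worktop: it passes clear over the pots, 60 mm high open and 86 mm with the lid on.
- dish_centre (a point): Centre of the shallow round steel drip dish (92 mm across, 14 mm high, fixed to the worktop), on the circle that the mixing foot describes.
- pot_a_mid (a point): Centre (half-way up, 30 mm above its bottom) of the large round open steel pot, 82 mm across outside, 60 mm high, walls 3 mm, loose; z up. It starts under the mixing head.
- lid_a_mid (a point): Centre (half-way up, 16 mm over its bottom) of the large round steel lid, 88 mm across, 32 mm high, for the large round pot. A bevelled plug 6 mm deep enters the pot with 2.5 mm play all round; the 4 mm flange rests on the rim; black knob from 10 to 32 mm up, 21 mm thick at 26 to 30 mm, 15 mm at its foot. Lies knob up; seated, this point is 40 mm above the pot's centre.
- pot_b_mid (a point): Centre (half-way up, 30 mm above its bottom) of the small round open steel pot, 62 mm across outside, 60 mm high, walls 3 mm, loose; z up. May be absent.
- lid_b_mid (a point): Centre (half-way up, 16 mm over its bottom) of the small round steel lid, 68 mm across, 32 mm high, for the small round pot. A bevelled plug 6 mm deep enters the pot with 2.5 mm play all round; the 4 mm flange rests on the rim; black knob from 10 to 32 mm up, 21 mm thick at 26 to 30 mm, 15 mm at its foot. Lies knob up; seated, this point is 40 mm above the pot's centre.
- pot_c_mid (a point): Centre (half-way up, 30 mm above its bottom) of the large square open steel pot, 72 mm square outside, 60 mm high, walls 3 mm, loose; z up; x and y along its sides. May be absent.
- lid_c_mid (a point): Centre (half-way up, 16 mm over its bottom) of the large square steel lid, 78 mm square, 32 mm high, for the large square pot; x, y along its sides. A bevelled plug 6 mm deep enters the pot with 2.5 mm play all round; the 4 mm flange rests on the rim; black knob from 10 to 32 mm up, 21 mm thick at 26 to 30 mm, 15 mm at its foot. Lies knob up; seated, this point is 40 mm above the pot's centre.
- pot_d_mid (a point): Centre (half-way up, 30 mm above its bottom) of the small square open steel pot, 54 mm square outside, 60 mm high, walls 3 mm, loose; z up; x and y along its sides. May be absent.
- lid_d_mid (a point): Centre (half-way up, 16 mm over its bottom) of the small square steel lid, 60 mm square, 32 mm high, for the small square pot; x, y along its sides. A bevelled plug 6 mm deep enters the pot with 2.5 mm play all round; the 4 mm flange rests on the rim; black knob from 10 to 32 mm up, 21 mm thick at 26 to 30 mm, 15 mm at its foot. Lies knob up; seated, this point is 40 mm above the pot's centre.
- pot_e_mid (a point): Centre (half-way up, 30 mm above its bottom) of the oblong open steel pot, 50 x 88 mm outside, 60 mm high, walls 3 mm, loose; z up; long side along y. May be absent.
- lid_e_mid (a point): Centre (half-way up, 16 mm over its bottom) of the oblong steel lid, 56 x 94 mm, 32 mm high, for the oblong pot; long side along y. A bevelled plug 6 mm deep enters the pot with 2.5 mm play all round; the 4 mm flange rests on the rim; black knob from 10 to 32 mm up, 21 mm thick at 26 to 30 mm, 15 mm at its foot. Lies knob up; seated, this point is 40 mm above the pot's centre.
- tin: A bystander, to be left alone: squat food tin, 75 mm across, 58 mm high; origin at the centre of its underside.
- jam_jar: A bystander, to be left alone: glass jam jar with a red cap, 65 mm across, 86 mm high; origin at the centre of its underside.
- mug: A bystander, to be left alone: cream mug with a handle, 82 mm across, 94 mm high; origin at the centre of its underside.

How it is judged:
By the outcome, as a careful person would: the job done as asked, in the order asked, and still so for the second after the job is handed in, with the robot touching nothing.
Of pot_b, pot_c, pot_d, pot_e only 2 to 4 are there at a start; the rules pass over those that are not, and their reading is None.
At some moment in a run one of pot_b, pot_c, pot_d, pot_e, lid_a, lid_b, lid_c, lid_d, lid_e, pot_a may be knocked a few centimetres aside while the robot is not near it.
Once in a run the grip may slacken for a moment while it holds something.
It also fails if it takes over 210 s, if anything falls off the work surface, if the arm or the gripper's body presses on something with over 40 N, if the wrist force passes 120 N, or if a joint passes its speed limit or range.

ROBOT

A 7-joint arm with a two-finger parallel gripper is mounted at the origin on a cart in front of the work surface, level with it; the furniture and walls round the work are solid. World frame = base frame: x ahead of the robot, y to its left, z up, the work surface at z = 0. Lengths are in mm, angles in rad, forces in N, time in s.
With the tool pointing down it reaches from about 400 to 875 mm from the base axis. Payload 4.4 kg.
Tool frame: the origin (TCP) lies on the centre line of the jaws, within the pads' length; the fingertips stand 25 mm ahead of it and the grasp point (between the pads) lies 6 mm ahead of it; x points along the fingers, y is the direction in which the jaws open and shut, and the axes are right-handed (so a half turn about x gives the same grasp; the last joint's range is limited). The gripper opens to 85 mm and grips with 20 to 120 N. Pads are 22 mm wide; open, the fingers measure 114 mm over their backs; the gripper's body (76 mm by 85 mm) begins 54 mm behind the grasp point. The pads swing forward as they close: fully open they stand 13 mm farther back than shut.
Start: joints at [1.232, 0.628, 0.038, 1.517, -0.027, 0.996, -0.02], TCP at [175.155, -625.97, 256.313] pointing down, gripper open.
Joint ranges: [-3.06, 3.06], [-0.37, 2.12], [-1.25, 1.32], [0.18, 2.47], [-1.1, 4.24], [0.23, 1.98], [-2.94, 2.94]. Speed limits (rad/s): [2.57, 2.57, 3.14, 3.14, 3.14, 3.14, 3.14].

INTERFACE

Orientations are given as [roll, pitch, yaw] about the fixed x, y, z axes, in that order (R = Rz(yaw) Ry(pitch) Rx(roll)).
In Python, from cell import * gives the robot as it stands. The module is installed in compiled form; this text tells all that it offers.
- The arm moves only by the tool jog_arm, never from a script. Its argument "series" is a list of rows, each a list of 3 entries, a list of its own where there are three numbers: the turn, a rotation vector about the tool's x, y, z in degrees, then the shift along the tool's x, y, z in mm, then the gripper's target within -1 to 1 (shut at 1, half-way at 0, fully open at -1). In form: [[[rx, ry, rz], [dx, dy, dz], hand], ...]. A call has 1 to 8 rows; each row shifts and turns the commanded pose from where the row before left it, along the tool's axes as they then stand; what a row does not reach is not made up. A row lasts 1/8 s, in which the tool goes at most 62.5 mm and 10.7 degrees, less where a joint would pass 70% of its speed; a pose out of reach is approached as far as the arm can. A call is refused whole if a number of a shift passes 62.5 or a number of a turn 10.7, either way. A call with a gripper value outside its range is refused whole. The fingers move at their own pace and stop on an object; the grip force is fixed at half the most. Time passes only in rows, so rows that do not move let the fingers close. It gives the time, the measured TCP pose, the force and the opening at its end, in the units of the state.
- read_state(): the state, without advancing time (a new reading comes with each control period).
- get_image(name): name is "scene" or "top" or "wrist"; returns a dict with "img" (384x512x3 uint8, red, green, blue), "range_z" (384x512 float32, mm along the optical axis (not along the pixel's ray), 0 where there is no reading), "fovy" (degrees; the focal length in pixels is half the picture's height over the tangent of half this angle, whatever the lens; pixels are square), "cx", "cy" (the principal point, pixels), "k1" (the pictures are not rectified: a ray, as slopes to the right and down, at radius r is drawn at 1 + k1 r^2 times it, then the intrinsics apply), "cam_to_world" (4x4, takes a point from camera to world coordinates). Camera axes: x right, y up, looking along -z (the intrinsics and any distortion apply to the point x, -y, -z); pixel columns grow to the right and rows downward; lengths in mm; the calibration is good to about 2 mm. A picture is of the moment at which its call begins.
- finish_job(): hands the job in, once; it reports no verdict.
The state is a dict: "clock": time; "qpos": joint angles; "qd": joint speeds; "tau": joint torques, N m; "eef_pos": TCP position; "tool_rot": TCP orientation; "force": force on the tool from outside, world axes, zero at the start; "torque": the same for the moment, N m; "width": finger opening in mm.
Only numpy, scipy, OpenCV 4.12 (cv2) and the standard library are available. Lean on these libraries where they do the work, as an engineer would, in place of code of your own. Each camera call takes 0.05 s, during which the arm holds its last target. There are 200 camera calls.

## Working session

There is one attempt and no reset: what is moved stays moved. The work goes in short steps, Python scripts to look and compute and a tool call to move; the robot and the scene stay as the last step left them, time stands still between calls to the robot, and variables do not carry over. Pictures are saved under pics/ and viewed, about 12 in all and at most 16, crops included, and the job is handed in when it is done.

Besides the shell and the picture viewer there is one more tool, called after "Emit:" by a JSON object that holds its "api" and its "payload", one argument or row to a line. jog_arm: Moves the arm, as the interface text tells. Its arguments: {"type":"object","properties":{"series":{"type":"array"}},"required":["series"]}

```bash
mkdir -p pics
cat > h.py <<'E'
from cell import *
import numpy as np, cv2
from scipy.spatial.transform import Rotation as R
def save(d,name,crop=None,s=1):
    im=d["img"][:,:,::-1]
    if crop: im=im[crop[1]:crop[3],crop[0]:crop[2]]
    cv2.imwrite("pics/"+name,cv2.resize(im,None,fx=s,fy=s,interpolation=cv2.INTER_CUBIC))
def rays(d):
    H,W=d["img"].shape[:2]; f=H/2/np.tan(np.radians(d["fovy"])/2)
    v,u=np.mgrid[0:H,0:W].astype(float)
    K=np.array([[f,0,d["cx"]],[0,f,d["cy"]],[0,0,1]])
    p=cv2.undistortPoints(np.stack([u.ravel(),v.ravel()],1)[:,None],K,np.array([d["k1"],0,0,0,0.])) [:,0]
    return np.c_[p[:,0],-p[:,1],-np.ones(len(p))].reshape(H,W,3)
def cloud(d):
    z=d["range_z"]; P=rays(d)*z[...,None]
    T=d["cam_to_world"]; W=P@T[:3,:3].T+T[:3,3]; W[z<=0]=np.nan
    return W
E
python3 - <<'E'
from h import *
print(read_state())
for n in("scene","top"):
    d=get_image(n); np.save(n+".npy",d,allow_pickle=True); save(d,n+"0.png",s=1.5)
    print(n,d["fovy"],d["cx"],d["cy"],d["k1"],d["cam_to_world"].round(3).tolist())
E
```

```text
{'clock': 0.0, 'qpos': array([ 1.23219233,  0.62935564,  0.03843584,  1.51833879, -0.02700582,
        0.99632554, -0.01996794]), 'qd': array([ 9.14588400e-04,  1.64408495e-04, -2.17246081e-05, -8.24600721e-04,
        1.25806015e-04,  9.69775003e-04,  1.55941343e-03]), 'tau': array([ 6.29326018e-05, -5.63419175e+01,  1.22631177e+00, -1.93451160e+01,
        1.09681534e-02,  1.03109048e-02,  2.19728065e-06]), 'eef_pos': array([ 175.01105159, -625.4021647 ,  255.39211985]), 'tool_rot': array([-1.56201024,  1.56888677,  1.8524209 ]), 'force': array([ 1.94199772e-01, -3.83658972e-04,  4.22511277e-01]), 'torque': array([-0.02327221, -0.00852193,  0.00572381]), 'width': 85.398674186177}
scene 51.62240659766875 260.4288983691711 189.22360922788528 0.008846451950108455 [[-0.846, 0.407, -0.344, 64.771], [-0.533, -0.663, 0.526, 765.279], [-0.014, 0.628, 0.778, 1253.778], [0.0, 0.0, 0.0, 1.0]]
top 44.40778594031768 259.9720454080726 194.03506363811428 -0.1994308740022887 [[0.26, 0.821, -0.509, -315.2], [-0.966, 0.224, -0.131, -181.988], [0.006, 0.525, 0.851, 1562.822], [0.0, 0.0, 0.0, 1.0]]
```

View pics/scene0.png

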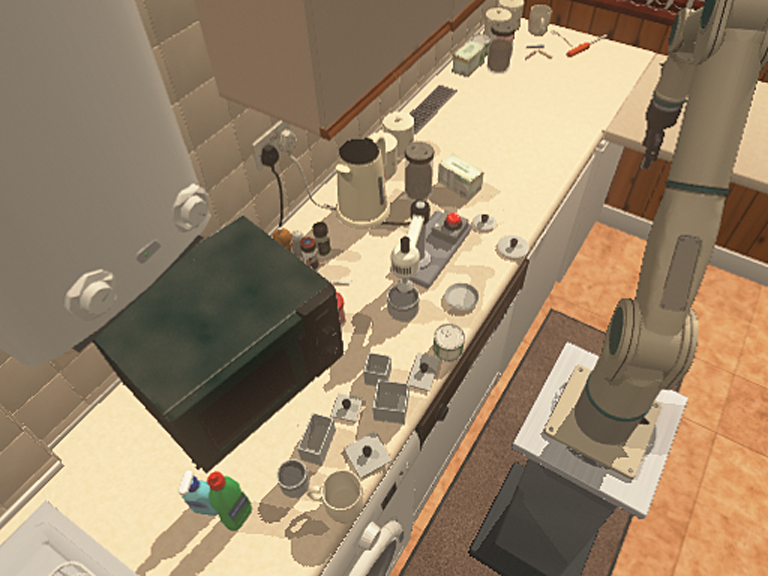

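View pics/top0.png

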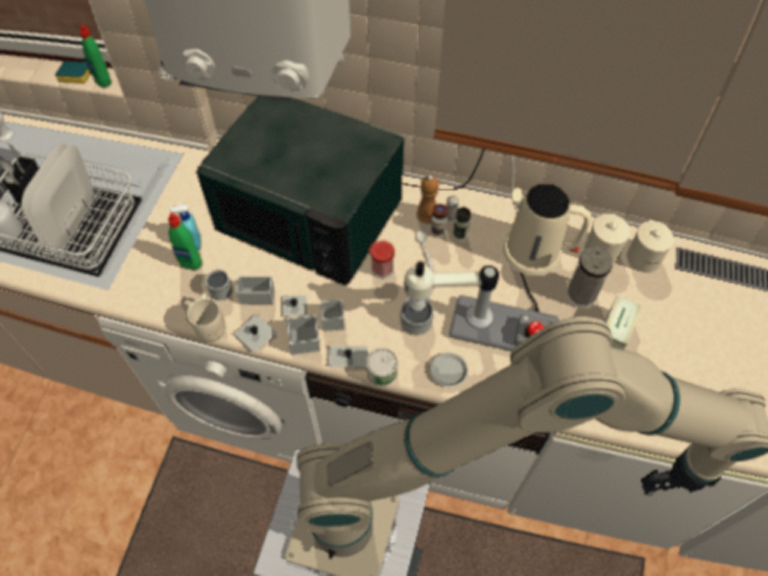

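Both views show all five pots (a under the head, b, c, d and e on the left) and five lids. The round lids a and b lie by the control box at scene px (513,246) and (484,222). The oblong lid is at (423,372), the small square at (347,408) and the large square at (367,455). The stop is at (453,220) and the dish at (460,297). I'll build a height map next.

```bash
cat >> h.py <<'E'
X0,X1,Y0,Y1=330,830,-450,470   # ortho: columns = -y (left is +y), rows = -x (far up), 1px=1.25mm
def ortho(W,img,s=1.25):
    h=int((X1-X0)/s); w=int((Y1-Y0)/s)
    ok=np.isfinite(W[...,2])&(W[...,2]<330)&(W[...,2]>-20)
    P=W[ok]; C=img[ok]; o=np.argsort(P[:,2]); P=P[o];C=C[o]
    r=((X1-P[:,0])/s).astype(int); c=((Y1-P[:,1])/s).astype(int)
    k=(r>=0)&(r<h)&(c>=0)&(c<w)
    Z=np.full((h,w),np.nan,np.float32); I=np.zeros((h,w,3),np.uint8)
    Z[r[k],c[k]]=P[k,2]; I[r[k],c[k]]=C[k]
    return Z,I
def blobs(W,z0,z1,minpts=12,gap=6):
    ok=np.isfinite(W[...,2])&(W[...,2]>z0)&(W[...,2]<z1)&(W[...,0]>X0)&(W[...,0]<X1)&(W[...,1]>Y0)&(W[...,1]<Y1)
    P=W[ok]; m=np.zeros((600,1000),np.uint8)
    r=((P[:,0]-300)).astype(int); c=(P[:,1]+500).astype(int); m[r,c]=255
    m=cv2.dilate(m,np.ones((gap,gap),np.uint8)); n,L=cv2.connectedComponents(m); l=L[r,c]; out=[]
    for i in range(1,n):
        Q=P[l==i]
        if len(Q)>=minpts: out.append(Q)
    return out
E
python3 - <<'E'
from h import *
ims=[]
for n in("scene","top"):
    d=np.load(n+".npy",allow_pickle=True).item(); W=cloud(d); Z,I=ortho(W,d["img"])
    ims.append(I)
    if n=="scene":
        Zc=cv2.applyColorMap(np.clip(np.nan_to_num(Z)*2.0,0,255).astype(np.uint8),cv2.COLORMAP_JET)[:,:,::-1]
    ok=(W[...,0]>400)&(W[...,0]<600)&(np.abs(W[...,2])<15); print(n,"table z",np.nanmedian(W[ok][:,2]))
    for z0,z1 in((22,38),(50,66)):
        print(z0,z1)
        for Q in blobs(W,z0,z1):
            if len(Q)>1500: continue
            (cx,cy),(a,b),t=cv2.minAreaRect(Q[:,:2].astype(np.float32))
            print("  n%d c(%.0f,%.0f) %.0fx%.0f ang%.0f zmax%.0f"%(len(Q),cx,cy,a,b,t,np.percentile(Q[:,2],95)))
h=ims[0].shape[0]
cv2.imwrite("pics/ortho.png",cv2.resize(cv2.dilate(ims[0][:,:,::-1],np.ones((2,2))),(736,400)))
E
```

```text
scene table z -0.10016555312927267
22 38
  n40 c(380,45) 67x23 ang17 zmax38
  n40 c(401,446) 62x18 ang32 zmax37
  n45 c(408,261) 68x5 ang23 zmax37
  n18 c(396,-371) 16x17 ang70 zmax32
  n32 c(403,356) 16x21 ang35 zmax34
  n27 c(405,111) 21x18 ang82 zmax33
  n48 c(438,201) 63x14 ang36 zmax37
  n24 c(487,202) 43x6 ang15 zmax36
  n32 c(489,426) 43x21 ang50 zmax37
  n30 c(505,155) 43x9 ang26 zmax37
  n17 c(507,-416) 18x20 ang26 zmax33
  n30 c(507,286) 17x19 ang38 zmax34
  n50 c(532,2) 69x23 ang31 zmax36
  n37 c(533,367) 53x25 ang63 zmax37
  n98 c(570,-267) 87x42 ang5 zmax35
  n221 c(553,-186) 66x143 ang17 zmax35
  n50 c(600,221) 89x11 ang76 zmax36
  n104 c(631,378) 185x6 ang79 zmax38
  n17 c(625,-295) 13x30 ang30 zmax27
  n18 c(633,-351) 29x22 ang83 zmax29
  n12 c(650,97) 6x17 ang0 zmax37
  n39 c(719,-401) 73x20 ang37 zmax36
  n56 c(793,-237) 90x20 ang50 zmax37
  n13 c(819,-8) 26x9 ang72 zmax38
  n13 c(823,-71) 20x6 ang69 zmax36
50 66
  n282 c(389,19) 73x76 ang28 zmax59
  n48 c(400,445) 64x18 ang31 zmax65
  n117 c(422,230) 72x75 ang23 zmax62
  n88 c(492,177) 56x56 ang17 zmax62
  n140 c(5
[... 1482 characters left out ...]
52 ang18 zmax63
  n41 c(488,385) 8x87 ang12 zmax62
  n30 c(500,462) 46x15 ang2 zmax63
  n128 c(536,-32) 63x80 ang37 zmax62
  n29 c(517,181) 20x54 ang3 zmax64
  n57 c(529,395) 25x90 ang13 zmax64
  n15 c(546,11) 8x37 ang86 zmax62
  n146 c(573,-294) 48x84 ang75 zmax62
  n18 c(580,-181) 12x30 ang16 zmax63
  n37 c(603,178) 27x64 ang36 zmax65
  n19 c(602,-344) 18x19 ang69 zmax61
  n18 c(611,261) 34x13 ang76 zmax65
  n124 c(636,389) 166x18 ang79 zmax65
  n44 c(656,91) 28x59 ang21 zmax65
  n24 c(696,148) 5x64 ang81 zmax64
  n36 c(706,-416) 62x15 ang72 zmax65
  n18 c(756,136) 4x44 ang77 zmax65
  n81 c(789,-277) 122x39 ang89 zmax65
  n26 c(819,-17) 15x36 ang11 zmax64
  n16 c(825,-75) 10x32 ang2 zmax65
```

View pics/ortho.png

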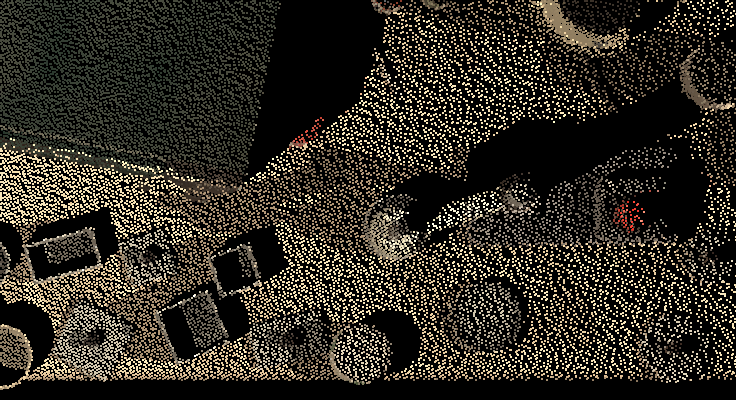

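```bash
cat >> h.py <<'E'
def plan(x,y,z,jaw=None,s=None):
    """print turn (deg, tool axes) and then shift (mm, tool axes after the turn). jaw: world angle (deg, mod 180) of tool y."""
    s=s or read_state(); M=R.from_euler("xyz",s["tool_rot"])
    m=M.as_matrix(); cur=np.degrees(np.arctan2(m[1,1],m[0,1]))
    if jaw is None: a=cur
    else: a=cur+(jaw-cur+90)%180-90
    yv=np.array([np.cos(np.radians(a)),np.sin(np.radians(a)),0]); xv=np.array([0,0,-1.])
    T=np.column_stack([xv,yv,np.cross(xv,yv)])
    rv=np.degrees((M.inv()*R.from_matrix(T)).as_rotvec())
    d=T.T@(np.array([x,y,z])-s["eef_pos"])
    print("t%.2f eef"%s["clock"],s["eef_pos"].round(1),"jaw%.1f"%cur,"q7 %.2f"%s["qpos"][6],"F",s["force"].round(1),"w%.1f"%s["width"])
    print("  turn",rv.round(2),"shift",d.round(1))
E
python3 - <<'E'
from h import *
for n in("scene","top"):
    d=np.load(n+".npy",allow_pickle=True).item(); W=cloud(d); I=d["img"].astype(int)
    m=(I[...,0]>110)&(I[...,1]<70)&(I[...,2]<80)&(W[...,0]>520)&(W[...,0]<620)&(W[...,1]<-250)&(W[...,1]>-380)
    P=W[m]; t=P[P[:,2]>np.percentile(P[:,2],95)-6]
    print(n,m.sum(),P[:,2].min(),P[:,2].max(),"top",t.mean(0),np.percentile(P,[2,98],axis=0).round(0).tolist())
    for z0,z1 in((233,276),):
        for Q in blobs(W,z0,z1):
            if len(Q)<3000:print(len(Q),Q.mean(0).round(0),np.percentile(Q,[1,99],axis=0).round(0).tolist())
plan(569,-316,250,0)
E
```

```text
scene 42 74.04322694119264 89.73272971547249 top [ 557.99973631 -314.00072495   84.5625879 ] [[543.0, -324.0, 74.0], [578.0, -297.0, 88.0]]
65 [539. -21. 256.] [[530.0, -39.0, 233.0], [550.0, -11.0, 273.0]]
top 38 74.76547113868219 91.1763609801153 top [ 561.70504705 -316.97300139   86.07281086] [[547.0, -329.0, 75.0], [574.0, -301.0, 90.0]]
70 [536. -25. 255.] [[522.0, -38.0, 233.0], [551.0, -6.0, 275.0]]
t0.10 eef [ 175.  -625.5  255.5] jaw-74.4 q7 -0.02 F [ 0.8 -0.8 -0.1] w85.6
  turn [-7.437e+01 -6.000e-02  8.000e-02] shift [   5.5  394.  -309.5]
```

Emit:
{"api": "jog_arm", "payload": {
  "series": [
    [[0,0,0],[-4,-16,-38],-1],
    [[0,0,0],[-4,-16,-38],-1],
    [[0,0,0],[-4,-16,-38],0],
    [[0,0,0],[-4,-16,-38],0],
    [[0,0,0],[-4,-16,-38],0],
    [[0,0,0],[-4,-16,-38],1],
    [[0,0,0],[-4,-16,-38],1],
    [[0,0,0],[-2,-16,-38],1]
  ]
}}

```text
clock: 1.1
eef_pos: [434.3, -419.8, 286.2]
tool_rot: [-0.886, 1.57, 2.528]
force: [0.4, -0.3, -0.0]
width: 0.0
```

Emit:
{"api": "jog_arm", "payload": {
  "series": [
    [[0,0,0],[0,-16,-38],1],
    [[0,0,0],[0,-16,-38],1],
    [[0,0,0],[0,-16,-38],1],
    [[0,0,0],[0,-17,-36],1],
    [[0,0,0],[0,0,0],1],
    [[0,0,0],[0,0,0],1]
  ]
}}

```text
clock: 1.85
eef_pos: [559.7, -318.2, 285.8]
tool_rot: [-0.035, 1.569, -2.905]
force: [0.4, -0.7, 0.3]
width: -0.1
```

Run:
```python
from h import *
d=get_image("wrist"); save(d,"w1.png",s=1.2); np.save("w1.npy",d,allow_pickle=True)
s=read_state(); M=R.from_euler("xyz",s["tool_rot"]).as_matrix(); T=d["cam_to_world"]
print(d["fovy"],d["k1"],"cam in tool",(M.T@(T[:3,3]-s["eef_pos"])).round(1),(M.T@T[:3,:3]).round(3).tolist())
W=cloud(d); I=d["img"].astype(int); m=(I[...,0]>110)&(I[...,1]<70)&(I[...,2]<80)&(W[...,2]<100)
P=W[m]; print(m.sum(),P.mean(0),np.percentile(P,[1,99],axis=0).round(1).tolist())
plan(561,-316,115)
```

```text
62.09715055723577 -0.04387421678034047 cam in tool [-117.2   -0.2  -82. ] [[0.001, 0.316, -0.949], [1.0, -0.002, 0.0], [-0.001, -0.949, -0.316]]
987 [ 564.94185849 -319.28658156   82.15666457] [[544.8, -340.8, 54.6], [583.3, -302.0, 86.0]]
t1.90 eef [ 559.2 -318.9  286. ] jaw-74.5 q7 -0.81 F [ 0.  -0.6  0.4] w-0.2
  turn [-0.    0.09 -0.01] shift [171.   -2.3  -2.5]
```

View pics/w1.png

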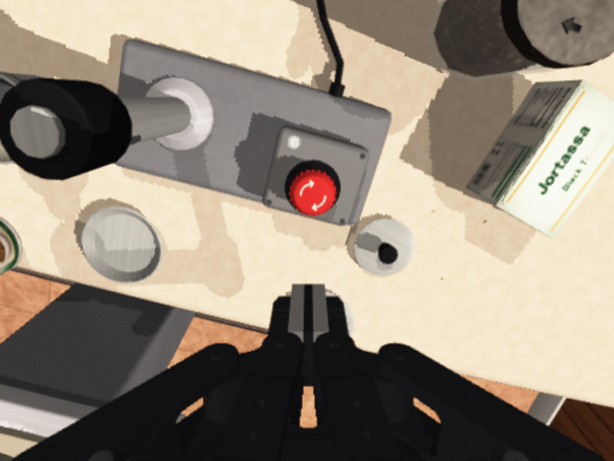

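The wrist view shows the stop at (313,190), the column top at (40,130), the dish at (120,243), and lid b at (385,250). The measured stop centre is about (564,-320.5,86). I'll press it now.

Emit:
{"api": "jog_arm", "payload": {
  "series": [
    [[0,0,0],[28,3,-4],1],
    [[0,0,0],[28,0,0],1],
    [[0,0,0],[28,0,0],1],
    [[0,0,0],[28,0,0],1],
    [[0,0,0],[28,0,0],1],
    [[0,0,0],[27,0,0],1],
    [[0,0,0],[0,0,0],1],
    [[0,0,0],[0,0,0],1]
  ]
}}

```text
clock: 2.9
eef_pos: [565.0, -320.8, 120.3]
tool_rot: [2.074, 1.569, -0.796]
force: [0.1, -0.4, 0.3]
width: -0.2
```

Emit:
{"api": "jog_arm", "payload": {
  "series": [
    [[0,0,0],[3,0,0],1],
    [[0,0,0],[2,0,0],1],
    [[0,0,0],[2,0,0],1],
    [[0,0,0],[2,0,0],1],
    [[0,0,0],[0,0,0],1]
  ]
}}

```text
clock: 3.52
eef_pos: [565.2, -319.6, 110.6]
tool_rot: [2.471, 1.571, -0.398]
force: [0.1, -0.1, 2.5]
width: -0.4
```

Emit:
{"api": "jog_arm", "payload": {
  "series": [
    [[0,0,0],[2,0,0],1],
    [[0,0,0],[2,0,0],1],
    [[0,0,0],[2,0,0],1],
    [[0,0,0],[2,0,0],1],
    [[0,0,0],[0,0,0],1]
  ]
}}

```text
clock: 4.15
eef_pos: [565.1, -319.7, 103.1]
tool_rot: [2.641, 1.571, -0.228]
force: [-2.3, 1.3, 8.6]
width: 0.2
```

Emit:
{"api": "jog_arm", "payload": {
  "series": [
    [[0,0,0],[1,0,0],1],
    [[0,0,0],[1,0,0],1],
    [[0,0,0],[0,0,0],1]
  ]
}}

```text
clock: 4.53
eef_pos: [565.3, -319.8, 102.9]
tool_rot: [2.42, 1.57, -0.449]
force: [-4.4, 3.1, 19.3]
width: -0.1
```

Emit:
{"api": "jog_arm", "payload": {
  "series": [
    [[0,0,0],[-10,0,0],1],
    [[0,0,0],[-60,0,0],0],
    [[0,0,0],[-60,0,0],0],
    [[0,0,0],[-60,0,0],0],
    [[0,0,0],[0,0,0],0],
    [[0,0,0],[0,0,0],0]
  ]
}}

```text
clock: 5.28
eef_pos: [564.5, -319.3, 289.6]
tool_rot: [-0.807, 1.569, 2.607]
force: [-0.9, 0.2, 0.6]
width: 42.8
```

Run:
```python
from h import *
d=get_image("wrist"); np.save("w2.npy",d,allow_pickle=True); save(d,"w2.png",s=1.2)
W=cloud(d); I=d["img"].astype(int); m=(I[...,0]>110)&(I[...,1]<70)&(I[...,2]<80)&(W[...,2]<100)
P=W[m]; print("stop",m.sum(),P.mean(0),np.percentile(P,[1,50,99],axis=0).round(1).tolist())
# dish rim at z~14; table blobs
def circ(P):
    A=np.c_[2*P[:,:2],np.ones(len(P))]; b=(P[:,:2]**2).sum(1); s=np.linalg.lstsq(A,b,rcond=None)[0]
    return s[0],s[1],np.sqrt(s[2]+s[0]**2+s[1]**2)
d1=np.load("w1.npy",allow_pickle=True).item()
for n,dd in(("w1",d1),("w2",d)):
    W=cloud(dd)
    for z0,z1 in((8,17),(25,36),(200,245)):
        for Q in blobs(W,z0,z1,100):
            print(n,z0,len(Q),Q.mean(0).round(1),np.percentile(Q,[1,99],axis=0).round(0).tolist(),"circ",np.round(circ(Q),1))
plan(539,-23,330,0)
```

```text
stop 926 [ 564.13297811 -318.24783058   74.58541358] [[539.5, -340.6, 54.3], [566.1, -321.0, 75.9], [583.3, -301.4, 78.7]]
w1 8 201 [401.3 -14.1  12.4] [[369.0, -20.0, 8.0], [423.0, -0.0, 17.0]] circ [390.9  15.   34.5]
w1 8 1085 [ 430.4 -134.6   11.6] [[391.0, -184.0, 8.0], [480.0, -94.0, 15.0]] circ [ 435.6 -139.3   42.2]
w1 8 115 [ 417.8 -405.9    9.1] [[394.0, -417.0, 8.0], [440.0, -373.0, 11.0]] circ [ 402.4 -378.3   35.1]
w1 8 1406 [ 512.7 -418.5    9.5] [[481.0, -449.0, 8.0], [542.0, -389.0, 12.0]] circ [ 510.6 -420.2   23.7]
w1 8 369 [ 665.9 -283.    12.9] [[647.0, -366.0, 8.0], [716.0, -128.0, 17.0]] circ [ 657.  -246.7   71.8]
w1 8 182 [ 718.7 -402.4   12.5] [[699.0, -444.0, 8.0], [754.0, -389.0, 17.0]] circ [ 739.1 -429.2   40.8]
w1 25 121 [394.4 -18.2  29. ] [[375.0, -20.0, 25.0], [411.0, -14.0, 34.0]] circ [391.5  10.4  30.3]
w1 25 205 [ 511.9 -419.3   30.8] [[502.0, -429.0, 26.0], [521.0, -410.0, 33.0]] circ [ 511.5 -419.6    7.3]
w1 25 1647 [ 599.7 -214.1   29.5] [[537.0, -365.0, 25.0], [639.0, -131.0, 36.0]] circ [ 605.6 -242.6   64.3]
w1 25 242 [ 716.9 -403.7   30.5]
[... 907 characters left out ...]
9  33.6]
w2 25 171 [ 399.3 -374.9   30.8] [[389.0, -384.0, 26.0], [407.0, -366.0, 34.0]] circ [ 398.7 -375.1    7.4]
w2 25 201 [ 511.8 -419.4   30.8] [[502.0, -429.0, 26.0], [521.0, -410.0, 33.0]] circ [ 511.4 -419.7    7.4]
w2 25 1615 [ 600.3 -213.9   29.3] [[537.0, -362.0, 25.0], [640.0, -129.0, 36.0]] circ [ 607.1 -240.    64.4]
w2 25 232 [ 718.9 -402.4   30.8] [[699.0, -444.0, 25.0], [755.0, -389.0, 36.0]] circ [ 739.2 -429.3   41. ]
w2 200 6576 [ 595.2 -186.   222.9] [[571.0, -205.0, 201.0], [616.0, -152.0, 232.0]] circ [ 592.5 -181.6   18.7]
t5.33 eef [ 564.2 -319.1  288.6] jaw-74.4 q7 -0.81 F [ 0.4  0.1 -1.2] w42.6
  turn [-7.437e+01  3.000e-02  1.900e-01] shift [ -41.4  -25.2 -296.1]
```

```bash
cat >> h.py <<'E'
def rows(x,y,z,jaw=None,n=8,hand=-1,longway=False,pose=None):
    """n rows from the present (or given) pose to the target, turn and shift together, shifts in the axes at row start"""
    s=read_state(); M=R.from_euler("xyz",s["tool_rot"]); p=s["eef_pos"]
    m=M.as_matrix(); cur=np.degrees(np.arctan2(m[1,1],m[0,1]))
    if pose: p=np.array(pose[:3],float); cur=pose[3]
    da=0 if jaw is None else (jaw-cur+90)%180-90
    if longway: da-=180*np.sign(da)
    q=np.array([x,y,z],float)-p
    print("t%.2f eef"%s["clock"],s["eef_pos"].round(1),"jaw%.1f"%cur,"q7 %.2f"%s["qpos"][6],"F",s["force"].round(1),"w%.1f"%s["width"],"-> turn/row %.2f total %.1f, dist %.0f"%(-da/n,da,np.linalg.norm(q)))
    out=[]; e=np.zeros(3)
    for i in range(n):
        a=np.radians(cur+da*i/n); T=np.column_stack([[0,0,-1],[np.cos(a),np.sin(a),0],np.cross([0,0,-1],[np.cos(a),np.sin(a),0])])
        w=T.T@(q/n+e); r=w.round(0); e=T@(w-r)
        out.append([[round(-da/n,1),0,0],r.astype(int).tolist(),hand])
    for i in range(0,n,8): print(out[i:i+8])
    print("resid",e.round(1))
E
python3 - <<'E'
from h import *
rows(538,-23,350,19,9,-1)
E
```

```text
t5.33 eef [ 564.2 -319.1  288.6] jaw-74.4 q7 -0.81 F [ 0.4  0.1 -1.2] w42.6 -> turn/row 9.63 total -86.6, dist 304
[[[np.float64(9.6), 0, 0], [-7, -32, -6], -1], [[np.float64(9.6), 0, 0], [-7, -33, -1], -1], [[np.float64(9.6), 0, 0], [-6, -33, 6], -1], [[np.float64(9.6), 0, 0], [-7, -31, 10], -1], [[np.float64(9.6), 0, 0], [-7, -30, 15], -1], [[np.float64(9.6), 0, 0], [-7, -26, 21], -1], [[np.float64(9.6), 0, 0], [-7, -22, 24], -1], [[np.float64(9.6), 0, 0], [-7, -18, 27], -1]]
[[[np.float64(9.6), 0, 0], [-6, -14, 31], -1]]
resid [-0.3 -0.4  0.4]
```

```bash
sed -i 's/\[round(-da\/n,1),0,0\]/[float(round(-da\/n,1)),0,0]/' h.py
python3 - <<'E'
from h import *
rows(538,-23,350,19,10,-1,True)
E
```

```text
t5.33 eef [ 564.2 -319.1  288.6] jaw-74.4 q7 -0.81 F [ 0.4  0.1 -1.2] w42.6 -> turn/row -9.34 total 93.4, dist 304
[[[-9.3, 0, 0], [-6, -29, -5], -1], [[-9.3, 0, 0], [-6, -28, -11], -1], [[-9.3, 0, 0], [-6, -26, -14], -1], [[-9.3, 0, 0], [-7, -23, -19], -1], [[-9.3, 0, 0], [-6, -20, -22], -1], [[-9.3, 0, 0], [-6, -16, -25], -1], [[-9.3, 0, 0], [-6, -12, -27], -1], [[-9.3, 0, 0], [-6, -7, -29], -1]]
[[[-9.3, 0, 0], [-6, -3, -30], -1], [[-9.3, 0, 0], [-6, 3, -29], -1]]
resid [-0.5  0.3  0.4]
```

Emit:
{"api": "jog_arm", "payload": {
  "series": [
    [[-9.3,0,0],[-6,-29,-5],-1],
    [[-9.3,0,0],[-6,-28,-11],-1],
    [[-9.3,0,0],[-6,-26,-14],-1],
    [[-9.3,0,0],[-7,-23,-19],-1],
    [[-9.3,0,0],[-6,-20,-22],-1],
    [[-9.3,0,0],[-6,-16,-25],-1],
    [[-9.3,0,0],[-6,-12,-27],-1],
    [[-9.3,0,0],[-6,-7,-29],-1]
  ]
}}

```text
clock: 6.32
eef_pos: [543.9, -81.8, 337.4]
tool_rot: [-1.789, 1.567, 2.929]
force: [0.3, 0.2, -0.3]
width: 85.6
```

Emit:
{"api": "jog_arm", "payload": {
  "series": [
    [[-9.3,0,0],[-6,-3,-30],-1],
    [[-9.3,0,0],[-6,3,-29],-1],
    [[0,0,0],[0,0,0],-1],
    [[0,0,0],[0,0,0],-1]
  ]
}}

```text
clock: 6.82
eef_pos: [539.7, -24.8, 349.9]
tool_rot: [-1.686, 1.568, -2.934]
force: [-0.5, -0.7, -0.1]
width: 85.4
```

Run:
```python
from h import *
d=get_image("wrist"); np.save("w3.npy",d,allow_pickle=True); save(d,"w3.png",s=1.2)
W=cloud(d)
def circ(P):
    A=np.c_[2*P[:,:2],np.ones(len(P))]; b=(P[:,:2]**2).sum(1); s=np.linalg.lstsq(A,b,rcond=None)[0]
    return s[0],s[1],np.sqrt(s[2]+s[0]**2+s[1]**2)
for z0,z1 in((8,17),(55,64),(190,226),(235,268),(269,280)):
    for Q in blobs(W,z0,z1,60):
        print(z0,len(Q),Q.mean(0).round(1),np.percentile(Q,[1,99],axis=0).round(0).tolist(),"circ",np.round(circ(Q),1))
plan(538,-23,330,19)
```

```text
8 133 [ 367.6 -357.5    9.4] [[356.0, -377.0, 8.0], [380.0, -339.0, 11.0]] circ [ 368.2 -358.1   11.8]
8 2033 [413.3  89.6   9.9] [[382.0, 17.0, 8.0], [442.0, 128.0, 14.0]] circ [414.1  82.6  28.4]
8 840 [ 433.2 -141.1   11.5] [[391.0, -182.0, 8.0], [479.0, -94.0, 15.0]] circ [ 435.2 -137.7   42. ]
8 594 [ 509.9 -414.6    9.5] [[479.0, -447.0, 8.0], [541.0, -388.0, 15.0]] circ [ 510.  -419.    23.3]
8 66 [504.4 148.8  12.2] [[480.0, 140.0, 8.0], [528.0, 157.0, 17.0]] circ [489.2 188.8  45.7]
8 64 [ 525.2 -209.6   15.3] [[524.0, -294.0, 10.0], [526.0, -136.0, 17.0]] circ [ 936.7 -210.2  414.4]
8 105 [658.   87.7  12.8] [[650.0, 64.0, 8.0], [676.0, 118.0, 17.0]] circ [681.1  96.   30.3]
8 103 [ 7.679e+02 -3.000e-01  9.600e+00] [[743.0, -14.0, 8.0], [791.0, 12.0, 12.0]] circ [767.5   0.9  13.8]
8 318 [ 773.2 -278.2   13.2] [[763.0, -344.0, 8.0], [800.0, -233.0, 17.0]] circ [ 836.3 -280.2   71. ]
8 79 [821.3 -15.7  12.5] [[817.0, -35.0, 8.0], [830.0, 0.0, 17.0]] circ [838.  -17.3  20. ]
55 1056 [391.   16.7  56.1] [[355.0, -19.0, 55.0], [427.0, 54.0, 59.0]] circ [389.9  18.   29.9]
55 25
[... 606 characters left out ...]
6  59.4] [[822.0, -93.0, 55.0], [830.0, -66.0, 64.0]] circ [840.1 -80.5  17.4]
190 5771 [565.1 -96.  215.6] [[513.0, -185.0, 193.0], [611.0, 5.0, 226.0]] circ [561.1 -85.6  65.4]
190 1699 [662.1 151.1 206.4] [[632.0, 144.0, 190.0], [700.0, 157.0, 225.0]] circ [662.6 141.2  19.9]
235 455 [541.1 -21.3 254.2] [[533.0, -35.0, 235.0], [554.0, -18.0, 268.0]] circ [543.9 -28.5  10.3]
235 129 [652.8 152.9 238.6] [[647.0, 151.0, 235.0], [661.0, 154.0, 246.0]] circ [653.1 151.1   4.1]
269 579 [543.6 -27.5 271.3] [[535.0, -37.0, 269.0], [553.0, -19.0, 273.0]] circ [543.7 -27.8   6.7]
t6.88 eef [539.8 -25.2 350.1] jaw18.5 q7 0.13 F [ 0.4 -0.4  0.6] w85.8
  turn [-0.55 -0.01  0.14] shift [20.1 -1.  -2.7]
```

View pics/w3.png

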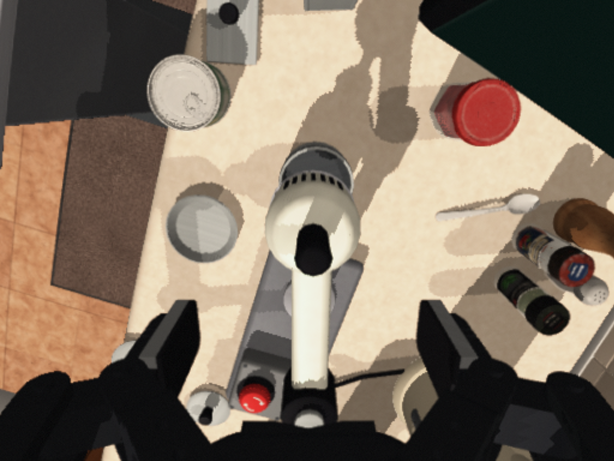

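The wrist view shows the grip at (313,250), with its top at (543.7,-28,272). The dish is at (202,228), pot a sits under the pod, the jam jar is at (485,112) and the tin at (187,92). Next I'll grasp the grip.

Emit:
{"api": "jog_arm", "payload": {
  "series": [
    [[0,0,0],[20,3,4],-1],
    [[0,0,0],[25,0,0],-1],
    [[0,0,0],[25,0,0],-1],
    [[0,0,0],[18,0,0],-1],
    [[0,0,0],[0,0,0],1],
    [[0,0,0],[0,0,0],1],
    [[0,0,0],[0,0,0],1],
    [[0,0,0],[0,0,0],1]
  ]
}}

```text
clock: 7.88
eef_pos: [544.6, -26.7, 264.3]
tool_rot: [0.914, 1.569, -0.332]
force: [-0.4, 0.2, 3.0]
width: 20.2
```

Run:
```python
from h import *
plan(543.7,-28,262)
s=read_state(); p=s["eef_pos"]; 
C=np.array([589.5,-181.2]); v=p[:2]-C; print("r",np.linalg.norm(v),np.degrees(np.arctan2(v[1],v[0])))
# arc rows: constant tool-frame step; turn -t per row
n=16; tot=np.degrees(np.arctan2(*( -np.array([435.3,-138.7])+C)[::-1]*1))  # placeholder
th0=np.arctan2(v[1],v[0]); th1=np.arctan2(-138.7+181.2,435.3-589.5); print("total",np.degrees(th1-th0))
m=R.from_euler("xyz",s["tool_rot"]).as_matrix(); a0=np.arctan2(m[1,1],m[0,1])
dt=(th1-th0)/n; r=np.linalg.norm(v)
P0=C+r*np.array([np.cos(th0),np.sin(th0)]);P1=C+r*np.array([np.cos(th0+dt),np.sin(th0+dt)])
y=np.array([np.cos(a0),np.sin(a0)]);z=np.array([np.sin(a0),-np.cos(a0)])
print("step y %.2f z %.2f turn %.2f"%(y@(P1-P0),z@(P1-P0),-np.degrees(dt)))
```

```text
t7.88 eef [544.6 -26.7 264.3] jaw18.6 q7 0.08 F [-0.4  0.2  3. ] w20.2
  turn [-0.    0.05 -0.06] shift [ 2.3 -1.3  0.9]
r 160.8343202976533 106.19606338446127
total 58.39487337992208
step y -10.24 z -0.10 turn -3.65
```

Emit:
{"api": "jog_arm", "payload": {
  "series": [
    [[-3.6,0,0],[0,-10.2,0],1],
    [[-3.7,0,0],[0,-10.2,-0.2],1],
    [[-3.6,0,0],[0,-10.3,0],1],
    [[-3.7,0,0],[0,-10.2,-0.2],1],
    [[-3.6,0,0],[0,-10.3,0],1],
    [[-3.7,0,0],[0,-10.2,-0.2],1],
    [[-3.6,0,0],[0,-10.3,0],1],
    [[-3.7,0,0],[0,-10.2,-0.2],1]
  ]
}}

```text
clock: 8.88
eef_pos: [476.2, -68.8, 264.3]
tool_rot: [0.572, 1.566, -0.164]
force: [3.4, -0.7, -0.0]
width: 20.3
```

Emit:
{"api": "jog_arm", "payload": {
  "series": [
    [[-3.6,0,0],[0,-10.2,0],1],
    [[-3.7,0,0],[0,-10.2,-0.2],1],
    [[-3.6,0,0],[0,-10.3,0],1],
    [[-3.7,0,0],[0,-10.2,-0.2],1],
    [[-3.6,0,0],[0,-10.3,0],1],
    [[-3.7,0,0],[0,-10.2,-0.2],1],
    [[-3.6,0,0],[0,-10.3,0],1],
    [[-3.7,0,0],[0,-10.2,-0.2],1]
  ]
}}

```text
clock: 9.88
eef_pos: [436.5, -139.0, 264.2]
tool_rot: [0.136, 1.565, -0.09]
force: [6.8, -0.5, -3.2]
width: 20.8
```

Emit:
{"api": "jog_arm", "payload": {
  "series": [
    [[0,0,0],[0,0,0],1],
    [[0,0,0],[0,0,0],1]
  ]
}}

```text
clock: 10.12
eef_pos: [436.3, -139.7, 264.3]
tool_rot: [-0.182, 1.565, -0.411]
force: [4.4, -3.7, -0.5]
width: 20.3
```

Run:
```python
from h import *
plan(435.3,-138.7,264)
```

```text
t10.12 eef [ 436.3 -139.7  264.3] jaw76.9 q7 1.19 F [ 4.4 -3.7 -0.5] w20.3
  turn [0.   0.3  0.06] shift [ 0.3  0.8 -1.2]
```

The head is in place, about 1 mm from the dish centre. I'll release it and survey the left side.

Emit:
{"api": "jog_arm", "payload": {
  "series": [
    [[0,0,0],[0,0.8,-1],1],
    [[0,0,0],[0,0,0],-1],
    [[0,0,0],[0,0,0],-1],
    [[0,0,0],[0,0,0],-1],
    [[0,0,0],[-10,0,0],-1],
    [[0,0,0],[-40,0,0],-1],
    [[0,0,0],[-40,0,0],-1],
    [[0,0,0],[-36,0,0],-1]
  ]
}}

```text
clock: 11.12
eef_pos: [433.5, -137.0, 391.4]
tool_rot: [0.009, 1.57, -0.217]
force: [0.7, -0.3, 0.1]
width: 85.4
```

Run:
```python
from h import *
rows(400,290,390,90,12,0)
```

```text
t11.12 eef [ 433.5 -137.   391.4] jaw77.0 q7 1.35 F [ 0.7 -0.3  0.1] w85.4 -> turn/row -1.08 total 13.0, dist 428
[[[-1.1, 0, 0], [0, 34, -11], 0], [[-1.1, 0, 0], [0, 34, -10], 0], [[-1.1, 0, 0], [0, 35, -9], 0], [[-1.1, 0, 0], [0, 34, -9], 0], [[-1.1, 0, 0], [1, 35, -8], 0], [[-1.1, 0, 0], [0, 35, -7], 0], [[-1.1, 0, 0], [0, 35, -7], 0], [[-1.1, 0, 0], [0, 35, -6], 0]]
[[[-1.1, 0, 0], [0, 35, -6], 0], [[-1.1, 0, 0], [0, 36, -5], 0], [[-1.1, 0, 0], [0, 35, -4], 0], [[-1.1, 0, 0], [0, 36, -3], 0]]
resid [-0.2 -0.2 -0.4]
```

Emit:
{"api": "jog_arm", "payload": {
  "series": [
    [[-1.1,0,0],[0,34,-11],0],
    [[-1.1,0,0],[0,34,-10],0],
    [[-1.1,0,0],[0,35,-9],0],
    [[-1.1,0,0],[0,34,-9],0],
    [[-1.1,0,0],[1,35,-8],0],
    [[-1.1,0,0],[0,35,-7],0],
    [[-1.1,0,0],[0,35,-7],0],
    [[-1.1,0,0],[0,35,-6],0]
  ]
}}

```text
clock: 12.12
eef_pos: [410.8, 148.4, 389.0]
tool_rot: [-0.107, 1.57, -0.179]
force: [0.1, -0.2, 0.3]
width: 42.6
```

Emit:
{"api": "jog_arm", "payload": {
  "series": [
    [[-1.1,0,0],[0,35,-6],0],
    [[-1.1,0,0],[0,36,-5],0],
    [[-1.1,0,0],[0,35,-4],0],
    [[-1.1,0,0],[0,36,-3],0],
    [[0,0,0],[0,0,0],0],
    [[0,0,0],[0,0,0],0]
  ]
}}

```text
clock: 12.88
eef_pos: [399.4, 289.2, 388.5]
tool_rot: [-1.489, 1.57, -1.485]
force: [-0.2, -0.8, -0.2]
width: 42.5
```

```bash
cat >> h.py <<'E'
Y1=600
LID=dict(a=(88,88),b=(68,68),c=(78,78),d=(60,60),e=(56,94)); POT=dict(a=(82,82),b=(62,62),c=(72,72),d=(54,54),e=(50,88))
def find(W,z0,z1,minpts=60):
    for Q in blobs(W,z0,z1,minpts,8):
        (cx,cy),(a,b),t=cv2.minAreaRect(Q[:,:2].astype(np.float32))
        print("  n%d mean(%.1f,%.1f) rect c(%.1f,%.1f) %.1fx%.1f ang%.1f z%.1f"%(len(Q),Q[:,0].mean(),Q[:,1].mean(),cx,cy,a,b,t,np.median(Q[:,2])))
E
python3 - <<'E'
from h import *
plan(400,290,390,90)
d=get_image("wrist"); np.save("w4.npy",d,allow_pickle=True); save(d,"w4.png",s=1.2)
W=cloud(d)
for z in((7.5,13),(25,36),(57,64)): print(z); find(W,*z)
E
```

```text
t12.88 eef [399.4 289.2 388.5] jaw90.2 q7 0.53 F [-0.2 -0.8 -0.2] w42.5
  turn [0.22 0.   0.05] shift [-1.5  0.8  0.6]
(7.5, 13)Traceback (most recent call last):
  File "<stdin>", line 5, in <module>
  File "h.py", line 68, in find
    for Q in blobs(W,z0,z1,minpts,8):
             ~~~~~^^^^^^^^^^^^^^^^^^
  File "h.py", line 31, in blobs
    r=((P[:,0]-300)).astype(int); c=(P[:,1]+500).astype(int); m[r,c]=255
                                                              ~^^^^^
IndexError: index 1000 is out of bounds for axis 1 with size 1000
```

View pics/w4.png

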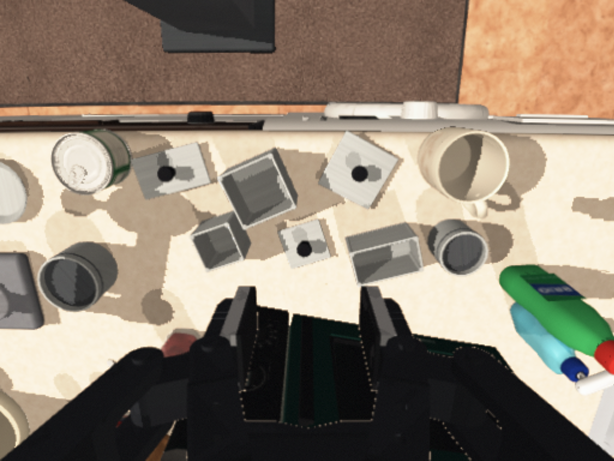

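```bash
sed -i 's/np.zeros((600,1000)/np.zeros((600,1200)/' h.py
python3 - <<'E'
from h import *
W=cloud(np.load("w4.npy",allow_pickle=True).item())
for z in((7.5,13),(25,36),(57,64)): print(z); find(W,*z)
E
```

```text
(7.5, 13)
  n1942 mean(406.1,106.1) rect c(389.3,89.2) 102.6x122.4 ang13.7 z9.8
  n2232 mean(405.3,352.9) rect c(406.7,353.4) 78.7x76.8 ang62.5 z9.7
  n431 mean(394.5,484.4) rect c(394.5,481.2) 40.4x63.9 ang52.9 z8.4
  n147 mean(449.7,-114.1) rect c(440.6,-114.6) 39.6x88.0 ang75.8 z11.3
  n1057 mean(507.4,283.9) rect c(509.4,283.8) 60.3x59.7 ang18.0 z9.6
  n65 mean(489.5,382.5) rect c(489.6,382.6) 1.7x85.7 ang14.9 z10.4
  n78 mean(532.2,399.3) rect c(531.5,397.9) 21.6x83.2 ang28.7 z10.3
  n109 mean(529.5,-3.0) rect c(534.3,-10.3) 80.7x35.6 ang39.8 z10.1
  n125 mean(578.9,-116.6) rect c(584.2,-117.2) 119.9x9.1 ang3.4 z10.8
  n79 mean(806.9,-210.6) rect c(805.6,-211.1) 53.7x9.0 ang28.3 z10.8
(25, 36)
  n100 mean(374.9,435.5) rect c(380.7,439.2) 24.1x73.8 ang74.1 z30.9
  n171 mean(381.9,46.1) rect c(384.9,39.2) 72.9x31.7 ang15.2 z30.0
  n182 mean(396.8,494.6) rect c(395.4,487.7) 33.4x73.3 ang69.1 z30.8
  n216 mean(429.0,226.0) rect c(421.8,228.4) 70.6x70.2 ang23.4 z30.6
  n147 mean(405.6,352.9) rect c(405.9,352.9) 18.7x19.0 ang49.0 z31.4
  n153 mean(407.6,109.4) rect c(407.7,108.7) 18.5
[... 1037 characters left out ...]
77.9 ang67.1 z60.5
  n154 mean(391.7,16.6) rect c(391.0,18.0) 73.1x73.3 ang89.8 z57.7
  n448 mean(422.5,227.2) rect c(423.4,227.7) 72.6x72.6 ang23.6 z59.1
  n300 mean(494.2,174.3) rect c(495.4,174.2) 55.7x54.8 ang19.5 z59.2
  n261 mean(502.6,485.3) rect c(503.0,485.7) 61.0x60.8 ang5.2 z59.4
  n383 mean(512.6,390.5) rect c(513.3,389.6) 51.4x88.7 ang14.8 z59.2
  n360 mean(548.7,-28.7) rect c(549.2,-28.4) 79.9x83.4 ang25.1 z59.1
  n87 mean(552.8,577.4) rect c(553.3,579.6) 16.8x44.0 ang57.9 z60.4
  n77 mean(609.9,256.0) rect c(611.2,253.4) 43.7x28.5 ang53.0 z61.0
  n144 mean(624.1,332.4) rect c(624.0,329.1) 66.3x6.9 ang78.4 z59.9
  n70 mean(651.4,475.3) rect c(651.1,474.2) 38.4x4.6 ang77.9 z59.2
```

The survey gives lids d, c and e at px (304,248), (360,173) and (167,174). Pots c, d, e and b are at (258,188), (220,240), (384,253) and (460,248). Measured sizes match the text within 1 mm. I'll do lid d first.

Emit:
{"api": "jog_arm", "payload": {
  "series": [
    [[0,0,0],[40,0,14],0],
    [[0,0,0],[40,0,14],0],
    [[0,0,0],[40,0,14],0],
    [[0,0,0],[40,0,14],0],
    [[0,0,0],[40,0,14],0],
    [[0,0,0],[40,-1,14],0],
    [[0,0,0],[40,-2,14],0],
    [[0,0,0],[40,-2,12],0]
  ]
}}

```text
clock: 13.92
eef_pos: [511.0, 283.4, 67.3]
tool_rot: [-0.762, 1.57, -0.76]
force: [-0.1, -0.6, 0.2]
width: 42.5
```

Emit:
{"api": "jog_arm", "payload": {
  "series": [
    [[0,0,0],[8,0,0],0],
    [[0,0,0],[0,0,0],0],
    [[0,0,0],[0,0,0],0]
  ]
}}

```text
clock: 14.3
eef_pos: [509.9, 286.0, 62.1]
tool_rot: [0.664, 1.568, 0.668]
force: [0.3, 0.2, 0.2]
width: 42.9
```

Run:
```python
from h import *
plan(508.9,283.7,38,90)
W=cloud(np.load("w4.npy",allow_pickle=True).item())
W=W.copy(); W[(W[...,1]<58)|(W[...,1]>170)]=np.nan
find(W,7.5,13)
```

```text
t14.30 eef [509.9 286.   62.1] jaw90.2 q7 0.31 F [0.3 0.2 0.2] w42.9
  turn [ 0.24  0.11 -0.09] shift [24.1 -2.3 -1. ]
  n1865 mean(407.0,108.5) rect c(408.4,107.9) 56.6x95.4 ang13.8 z9.7
```

Emit:
{"api": "jog_arm", "payload": {
  "series": [
    [[0,0,0],[12,-2.3,-1],0],
    [[0,0,0],[12,0,0],0],
    [[0,0,0],[0,0,0],0],
    [[0,0,0],[0,0,0],1],
    [[0,0,0],[0,0,0],1],
    [[0,0,0],[0,0,0],1],
    [[0,0,0],[0,0,0],1]
  ]
}}

```text
clock: 15.18
eef_pos: [508.6, 283.2, 36.6]
tool_rot: [0.917, 1.57, 0.921]
force: [-0.1, 0.6, 1.3]
width: 17.7
```

Run:
```python
from h import *
plan(508.9,283.7,38,90)
```

```text
t15.18 eef [508.6 283.2  36.6] jaw90.2 q7 0.28 F [-0.1  0.6  1.3] w17.7
  turn [ 0.23  0.02 -0.03] shift [-1.4  0.5  0.3]
```

Emit:
{"api": "jog_arm", "payload": {
  "series": [
    [[0,0,0],[0,0,0],1],
    [[0,0,0],[-10,0,0],1],
    [[0,0,0],[-20,0,0],1],
    [[0,0,0],[-30,0,0],1],
    [[0,0,0],[-30,0,0],1],
    [[0,0,0],[0,0,0],1],
    [[0,0,0],[0,0,0],1]
  ]
}}

```text
clock: 16.05
eef_pos: [508.5, 282.4, 126.6]
tool_rot: [-1.076, 1.57, -1.072]
force: [-0.3, -0.3, -1.2]
width: 17.7
```

Run:
```python
from h import *
rows(495.3,174.3,122,91.7,6,1)
d=get_image("wrist"); np.save("w5.npy",d,allow_pickle=True); save(d,"w5.png",s=1.2)
W=cloud(d)
for z in((57,64),(75,105)): print(z); find(W,*z)
```

```text
t16.05 eef [508.5 282.4 126.6] jaw90.2 q7 0.38 F [-0.3 -0.3 -1.2] w17.7 -> turn/row -0.25 total 1.5, dist 109
[[[-0.2, 0, 0], [1, -18, -2], 1], [[-0.2, 0, 0], [1, -18, -3], 1], [[-0.2, 0, 0], [0, -18, -2], 1], [[-0.2, 0, 0], [1, -18, -3], 1], [[-0.2, 0, 0], [1, -18, -2], 1], [[-0.2, 0, 0], [1, -18, -3], 1]]
resid [0.2 0.1 0.4]
(57, 64)
  n2876 mean(424.6,224.4) rect c(424.3,227.5) 73.3x72.8 ang23.6 z59.4
  n1848 mean(494.2,174.7) rect c(495.5,174.5) 54.6x55.7 ang19.6 z59.3
  n2239 mean(512.2,390.5) rect c(514.1,389.1) 51.9x89.3 ang15.4 z59.3
  n148 mean(597.9,287.7) rect c(598.6,288.0) 15.1x4.2 ang77.5 z60.8
  n125 mean(612.8,273.3) rect c(612.9,271.0) 17.9x3.0 ang85.0 z60.4
  n61 mean(628.2,348.6) rect c(630.1,350.5) 13.7x4.5 ang58.5 z61.8
(75, 105)
  n6403 mean(494.4,282.0) rect c(509.8,282.0) 60.6x60.3 ang18.0 z99.6
  n452 mean(537.4,280.5) rect c(537.4,281.9) 21.5x15.4 ang88.4 z99.8
  n217 mean(589.4,227.2) rect c(591.0,225.9) 7.1x18.6 ang43.6 z102.7
  n127 mean(597.2,286.3) rect c(597.4,287.5) 13.5x3.6 ang87.0 z78.0
```

View pics/w5.png

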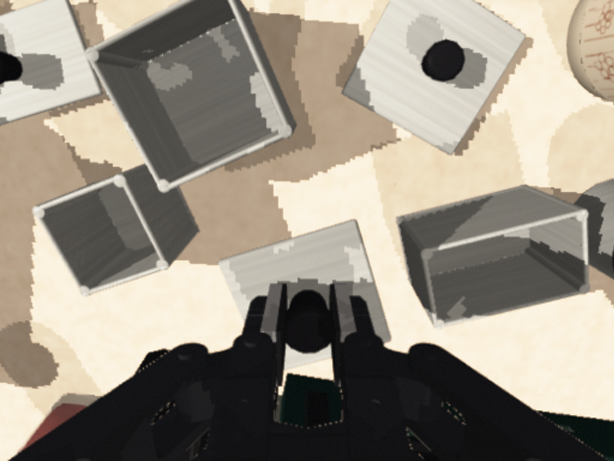

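The wrist view shows lid d held flat, with the knob at (309,320), and pot d at (120,235). The lid sits about +1.3 mm in x from the TCP. I'll carry it to pot d.

Emit:
{"api": "jog_arm", "payload": {
  "series": [
    [[-0.25,0,0],[0,-18,-2.4],1],
    [[-0.25,0,0],[0,-18,-2.4],1],
    [[-0.25,0,0],[0,-18,-2.4],1],
    [[-0.25,0,0],[0,-18,-2.4],1],
    [[-0.25,0,0],[0,-18,-2.4],1],
    [[-0.25,0,0],[0,-18,-2.4],1],
    [[0,0,0],[0,0,0],1],
    [[0,0,0],[0,0,0],1]
  ]
}}

```text
clock: 17.1
eef_pos: [495.9, 175.5, 126.5]
tool_rot: [1.094, 1.569, 1.125]
force: [0.2, 0.7, -1.1]
width: 17.5
```

```bash
cat >> h.py <<'E'
def look(bands,name=None):
    d=get_image("wrist"); W=cloud(d)
    if name: save(d,name,s=1.2)
    for z in bands: print(z); find(W,*z)
E
python3 - <<'E'
from h import *
plan(494.1,174.8,103,91.7)
look([(57,64),(85,105)])
E
```

```text
t17.10 eef [495.9 175.5 126.5] jaw91.7 q7 0.49 F [ 0.2  0.7 -1.1] w17.5
  turn [ 0.04  0.04 -0.07] shift [23.5 -0.6 -1.8]
(57, 64)
  n311 mean(402.1,47.5) rect c(404.2,44.3) 15.9x59.1 ang62.9 z57.7
  n3019 mean(421.1,228.3) rect c(424.1,227.7) 73.0x72.7 ang23.7 z59.4
  n670 mean(472.5,166.3) rect c(475.5,167.0) 12.4x54.4 ang19.4 z59.3
  n446 mean(523.8,347.4) rect c(525.0,348.4) 51.3x6.4 ang16.4 z59.3
  n494 mean(551.9,6.0) rect c(556.1,2.9) 17.5x64.2 ang75.4 z59.3
  n333 mean(595.1,182.0) rect c(596.6,180.3) 7.6x36.5 ang17.1 z60.4
  n75 mean(633.2,382.1) rect c(632.3,380.6) 15.5x4.3 ang66.5 z58.8
(85, 105)
  n6392 mean(481.9,174.8) rect c(497.1,175.1) 60.4x60.3 ang19.6 z99.6
  n451 mean(524.9,174.4) rect c(524.6,175.8) 14.5x21.7 ang1.2 z99.7
  n74 mean(585.0,233.8) rect c(585.8,234.8) 6.7x3.4 ang36.3 z90.2
```

Emit:
{"api": "jog_arm", "payload": {
  "series": [
    [[0,0,0],[12,-0.6,-1.8],1],
    [[0,0,0],[10,0,0],1],
    [[0,0,0],[5,0,0],1],
    [[0,0,0],[0,0,0],1],
    [[0,0,0],[0,0,0],1]
  ]
}}

```text
clock: 17.77
eef_pos: [494.0, 174.3, 99.4]
tool_rot: [0.747, 1.57, 0.777]
force: [0.0, 0.1, -1.3]
width: 17.5
```

Run:
```python
from h import *
plan(494.1,174.8,91,91.7)
```

```text
t17.77 eef [494.  174.3  99.4] jaw91.7 q7 0.45 F [ 0.   0.1 -1.3] w17.5
  turn [ 0.03  0.01 -0.01] shift [8.4 0.5 0.1]
```

Emit:
{"api": "jog_arm", "payload": {
  "series": [
    [[0,0,0],[2,0.5,0],1],
    [[0,0,0],[2,0,0],1],
    [[0,0,0],[2,0,0],1],
    [[0,0,0],[1.5,0,0],1],
    [[0,0,0],[1,0,0],1],
    [[0,0,0],[0,0,0],1]
  ]
}}

```text
clock: 18.52
eef_pos: [493.9, 174.6, 90.8]
tool_rot: [2.747, 1.571, 2.777]
force: [0.2, 0.2, -0.4]
width: 17.5
```

Emit:
{"api": "jog_arm", "payload": {
  "series": [
    [[0,0,0],[1,0,0],1],
    [[0,0,0],[0,0,0],1]
  ]
}}

```text
clock: 18.77
eef_pos: [493.9, 174.7, 90.5]
tool_rot: [-0.527, 1.57, -0.497]
force: [-0.0, -0.5, 6.1]
width: 17.5
```

Emit:
{"api": "jog_arm", "payload": {
  "series": [
    [[0,0,0],[0,0,0],0],
    [[0,0,0],[0,0,0],0],
    [[0,0,0],[0,0,0],0],
    [[0,0,0],[-15,0,0],0],
    [[0,0,0],[-40,0,-10],0],
    [[0,0,0],[-50,0,-20],0],
    [[0,0,0],[-50,0,-20],0],
    [[0,0,0],[0,0,0],0]
  ]
}}

```text
clock: 19.77
eef_pos: [444.2, 174.6, 248.9]
tool_rot: [0.227, 1.564, 0.258]
force: [-0.2, -0.4, 0.1]
width: 42.8
```

Run:
```python
from h import *
rows(408.3,108.3,120,90,6,0)
look([(7.5,13),(25,36),(57,62),(62,68),(80,90)])
```

```text
t19.77 eef [444.2 174.6 248.9] jaw91.8 q7 0.61 F [-0.2 -0.4  0.1] w42.8 -> turn/row 0.30 total -1.8, dist 149
[[[0.3, 0, 0], [21, -11, -6], 0], [[0.3, 0, 0], [22, -11, -7], 0], [[0.3, 0, 0], [21, -11, -6], 0], [[0.3, 0, 0], [22, -11, -6], 0], [[0.3, 0, 0], [21, -11, -6], 0], [[0.3, 0, 0], [22, -11, -6], 0]]
resid [-0.2  0.4  0.1]
(7.5, 13)
  n4042 mean(405.9,107.1) rect c(389.2,90.0) 100.8x122.0 ang12.6 z9.7
  n140 mean(384.9,435.7) rect c(386.3,439.5) 20.1x66.7 ang86.7 z10.5
  n4382 mean(405.5,351.6) rect c(407.0,353.1) 79.3x78.5 ang62.2 z9.8
  n126 mean(440.8,246.2) rect c(428.1,229.7) 58.1x66.6 ang24.0 z10.1
  n246 mean(446.9,-108.8) rect c(441.9,-109.6) 29.3x82.3 ang77.1 z11.4
  n62 mean(469.7,166.9) rect c(469.8,166.9) 12.9x55.0 ang6.2 z10.2
  n98 mean(481.2,467.7) rect c(480.3,470.3) 8.0x36.1 ang37.6 z10.2
  n198 mean(499.5,372.3) rect c(498.0,373.7) 42.1x99.4 ang44.6 z10.5
  n157 mean(525.6,-5.2) rect c(531.2,-10.6) 78.9x31.3 ang44.8 z10.2
  n155 mean(529.5,410.6) rect c(531.4,406.7) 15.2x64.9 ang30.0 z10.3
  n221 mean(574.8,-117.9) rect c(581.7,-118.4) 120.8x22.0 ang11.4 z11.
[... 1056 characters left out ...]
mean(512.5,389.4) rect c(513.6,389.2) 50.8x90.3 ang14.9 z59.3
  n711 mean(547.1,-28.6) rect c(549.1,-28.3) 81.0x81.2 ang39.8 z59.3
  n144 mean(605.7,181.3) rect c(625.9,167.1) 35.5x103.7 ang50.7 z59.5
  n264 mean(649.0,461.3) rect c(648.8,460.5) 94.6x5.0 ang78.4 z59.0
(62, 68)
  n2686 mean(492.7,174.3) rect c(495.0,174.4) 60.2x59.9 ang19.7 z63.6
  n175 mean(602.3,181.8) rect c(623.3,167.4) 31.8x95.4 ang50.7 z65.1
  n393 mean(653.4,464.2) rect c(653.3,461.3) 84.4x8.6 ang79.2 z65.3
(80, 90)
  n337 mean(493.7,174.5) rect c(494.7,174.7) 20.0x19.4 ang85.7 z85.2
  n399 mean(595.5,191.6) rect c(608.2,180.0) 33.9x106.5 ang42.1 z84.9
  n200 mean(657.5,464.2) rect c(657.3,464.7) 52.6x2.9 ang77.6 z84.7
```

Lid d is seated: flange top at 63.6 mm, centred and aligned. Lid e is next.

Emit:
{"api": "jog_arm", "payload": {
  "series": [
    [[0.3,0,0],[30,-11,-6],0],
    [[0.3,0,0],[30,-11,-6],0],
    [[0.3,0,0],[30,-11,-6],0],
    [[0.3,0,0],[30,-11,-6],0],
    [[0.3,0,0],[30,-11,-6],0],
    [[0.3,0,0],[30,-11,-6],0],
    [[0,0,0],[0,0,0],0],
    [[0,0,0],[0,0,0],0]
  ]
}}

```text
clock: 20.82
eef_pos: [409.6, 107.3, 65.1]
tool_rot: [1.044, 1.57, 1.044]
force: [-0.0, 0.2, 0.3]
width: 42.4
```

Run:
```python
from h import *
plan(408.2,108.1,37,90)
```

```text
t20.82 eef [409.6 107.3  65.1] jaw90.0 q7 0.22 F [-0.   0.2  0.3] w42.4
  turn [-0.03  0.03 -0.05] shift [28.1  0.8 -1.4]
```

Close, lift, then plan the carry to pot e.

Emit:
{"api": "jog_arm", "payload": {
  "series": [
    [[0,0,0],[14,0.8,-1.4],0],
    [[0,0,0],[14,0,0],0],
    [[0,0,0],[0,0,0],0],
    [[0,0,0],[0,0,0],1],
    [[0,0,0],[0,0,0],1],
    [[0,0,0],[0,0,0],1],
    [[0,0,0],[0,0,0],1],
    [[0,0,0],[0,0,0],1]
  ]
}}

```text
clock: 21.82
eef_pos: [408.4, 107.8, 37.9]
tool_rot: [0.512, 1.568, 0.511]
force: [0.2, -0.4, 6.7]
width: 17.8
```

Emit:
{"api": "jog_arm", "payload": {
  "series": [
    [[0,0,0],[-10,0,0],1],
    [[0,0,0],[-30,0,0],1],
    [[0,0,0],[-35,0,0],1],
    [[0,0,0],[-35,0,0],1],
    [[0,0,0],[0,0,0],1],
    [[0,0,0],[0,0,0],1]
  ]
}}

```text
clock: 22.58
eef_pos: [407.4, 106.7, 146.7]
tool_rot: [-1.764, 1.57, -1.765]
force: [0.3, 0.3, -1.9]
width: 17.7
```

Run:
```python
from h import *
rows(513,389.3,145,91,12,1)
look([(57,62),(112,126)])
```

```text
t22.57 eef [407.4 106.7 146.7] jaw89.9 q7 0.45 F [ 0.3  0.3 -1.9] w17.7 -> turn/row -0.09 total 1.1, dist 302
[[[-0.1, 0, 0], [0, 24, 9], 1], [[-0.1, 0, 0], [0, 23, 9], 1], [[-0.1, 0, 0], [0, 24, 8], 1], [[-0.1, 0, 0], [1, 23, 9], 1], [[-0.1, 0, 0], [0, 24, 9], 1], [[-0.1, 0, 0], [0, 23, 9], 1], [[-0.1, 0, 0], [0, 24, 9], 1], [[-0.1, 0, 0], [0, 23, 9], 1]]
[[[-0.1, 0, 0], [0, 24, 9], 1], [[-0.1, 0, 0], [0, 23, 9], 1], [[-0.1, 0, 0], [1, 23, 9], 1], [[-0.1, 0, 0], [0, 24, 10], 1]]
resid [-0.5 -0.2  0.3]
(57, 62)
  n620 mean(385.9,16.4) rect c(389.6,17.2) 73.3x74.6 ang38.6 z57.7
  n1928 mean(421.4,227.7) rect c(426.6,223.3) 74.8x82.6 ang23.1 z59.3
  n66 mean(465.0,173.1) rect c(465.7,172.8) 3.1x39.3 ang20.2 z61.0
  n240 mean(518.1,-47.7) rect c(520.0,-49.0) 10.7x55.5 ang35.6 z59.3
(112, 126)
  n12001 mean(396.2,109.2) rect c(406.6,106.3) 57.0x94.4 ang14.3 z118.4
  n299 mean(432.5,104.5) rect c(432.4,105.9) 11.3x20.9 ang0.9 z118.4
```

Emit:
{"api": "jog_arm", "payload": {
  "series": [
    [[-0.1,0,0],[0,24,9],1],
    [[-0.1,0,0],[0,23,9],1],
    [[-0.1,0,0],[0,24,8],1],
    [[-0.1,0,0],[1,23,9],1],
    [[-0.1,0,0],[0,24,9],1],
    [[-0.1,0,0],[0,23,9],1],
    [[-0.1,0,0],[0,24,9],1],
    [[0,0,0],[0,23,9],1]
  ]
}}

```text
clock: 23.62
eef_pos: [477.1, 296.1, 144.1]
tool_rot: [-2.448, 1.568, -2.437]
force: [-0.1, -0.0, -1.1]
width: 17.3
```

Emit:
{"api": "jog_arm", "payload": {
  "series": [
    [[0,0,0],[0,24,9],1],
    [[0,0,0],[0,23,9],1],
    [[0,0,0],[1,23,9],1],
    [[0,0,0],[0,24,9],1],
    [[0,0,0],[0,0,0],1],
    [[0,0,0],[0,0,0],1]
  ]
}}

```text
clock: 24.38
eef_pos: [511.9, 388.9, 143.3]
tool_rot: [-2.131, 1.567, -2.119]
force: [-0.3, -0.5, -1.6]
width: 17.5
```

Run:
```python
from h import *
plan(513.7,389.6,100,90.6)
look([(57,62),(110,126)],"w6.png")
```

```text
t24.38 eef [511.9 388.9 143.3] jaw90.7 q7 0.33 F [-0.3 -0.5 -1.6] w17.5
  turn [ 0.06 -0.1   0.17] shift [43.3  0.7  1.8]
(57, 62)
  n324 mean(402.0,499.1) rect c(408.1,493.1) 10.6x55.8 ang56.3 z59.4
  n1181 mean(428.9,255.6) rect c(429.8,251.9) 49.5x88.4 ang77.7 z59.2
  n206 mean(409.3,437.1) rect c(410.5,440.9) 57.0x11.8 ang39.8 z59.5
  n1364 mean(502.4,487.6) rect c(503.3,486.6) 61.2x61.7 ang87.1 z59.5
  n819 mean(491.5,384.2) rect c(495.0,384.2) 13.2x88.3 ang14.6 z59.3
  n235 mean(558.0,572.1) rect c(559.2,572.9) 8.6x37.8 ang86.6 z59.4
  n298 mean(603.1,239.1) rect c(603.0,238.3) 49.5x5.3 ang72.8 z59.5
  n307 mean(634.3,386.1) rect c(634.8,388.9) 43.9x5.3 ang80.7 z58.9
(110, 126)
  n12206 mean(500.5,391.1) rect c(510.7,388.3) 56.8x94.5 ang14.6 z115.0
  n300 mean(536.9,387.0) rect c(537.0,388.8) 11.3x20.1 ang0.4 z115.0
  n398 mean(601.8,234.5) rect c(602.4,234.0) 18.6x6.0 ang79.9 z115.3
```

View pics/w6.png

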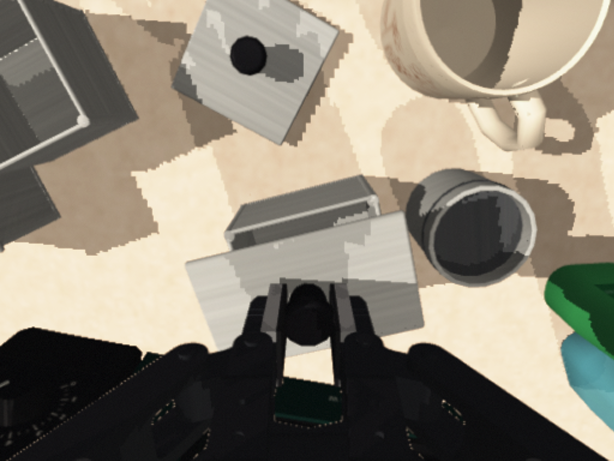

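Emit:
{"api": "jog_arm", "payload": {
  "series": [
    [[0,0,0],[14,0.6,2.2],1],
    [[0,0,0],[14,0,0],1],
    [[0,0,0],[14,0,0],1],
    [[0,0,0],[0,0,0],1],
    [[0,0,0],[0,0,0],1]
  ]
}}

```text
clock: 25.05
eef_pos: [514.9, 390.9, 102.9]
tool_rot: [1.506, 1.57, 1.517]
force: [-0.5, 0.0, -2.4]
width: 17.9
```

Run:
```python
from h import *
plan(514.1,389.5,92,90.7)
```

```text
t25.05 eef [514.9 390.9 102.9] jaw90.6 q7 0.30 F [-0.5  0.  -2.4] w17.9
  turn [-0.06  0.   -0.02] shift [10.9 -1.4 -0.8]
```

Emit:
{"api": "jog_arm", "payload": {
  "series": [
    [[0,0,0],[2,-1.4,-0.8],1],
    [[0,0,0],[2,0,0],1],
    [[0,0,0],[2,0,0],1],
    [[0,0,0],[2,0,0],1],
    [[0,0,0],[2,0,0],1],
    [[0,0,0],[1,0,0],1],
    [[0,0,0],[0,0,0],1]
  ]
}}

```text
clock: 25.92
eef_pos: [514.1, 389.2, 92.0]
tool_rot: [-1.46, 1.571, -1.449]
force: [-1.0, -1.3, 1.2]
width: 17.9
```

Emit:
{"api": "jog_arm", "payload": {
  "series": [
    [[0,0,0],[1,0,0],1],
    [[0,0,0],[0,0,0],0],
    [[0,0,0],[0,0,0],0],
    [[0,0,0],[0,0,0],0],
    [[0,0,0],[-15,0,0],0],
    [[0,0,0],[-40,0,-20],0],
    [[0,0,0],[-50,-18,-40],0],
    [[0,0,0],[-50,-18,-45],0]
  ]
}}

```text
clock: 26.92
eef_pos: [415.5, 355.1, 239.9]
tool_rot: [0.744, 1.569, 0.755]
force: [0.4, -0.1, 0.2]
width: 42.9
```

Emit:
{"api": "jog_arm", "payload": {
  "series": [
    [[0,0,0],[0,0,0],0],
    [[0,0,0],[0,0,0],0]
  ]
}}

```text
clock: 27.18
eef_pos: [417.4, 355.0, 238.2]
tool_rot: [0.152, 1.569, 0.162]
force: [0.5, -0.1, -0.8]
width: 42.7
```

Run:
```python
from h import *
rows(406.7,353,65,90,6,0)
look([(7.5,13),(25,36),(57,62),(62,68),(80,90)])
```

```text
t27.18 eef [417.4 355.  238.2] jaw90.6 q7 0.29 F [ 0.5 -0.1 -0.8] w42.7 -> turn/row 0.10 total -0.6, dist 174
[[[0.1, 0, 0], [29, 0, -2], 0], [[0.1, 0, 0], [29, -1, -2], 0], [[0.1, 0, 0], [29, 0, -1], 0], [[0.1, 0, 0], [28, 0, -2], 0], [[0.1, 0, 0], [29, -1, -2], 0], [[0.1, 0, 0], [29, 0, -2], 0]]
resid [ 0.3  0.1 -0.2]
(7.5, 13)
  n4568 mean(404.8,353.5) rect c(406.6,353.5) 78.0x78.3 ang62.5 z9.6
  n928 mean(393.0,484.0) rect c(392.6,480.6) 42.8x66.7 ang66.3 z8.2
  n108 mean(409.0,260.1) rect c(409.2,260.7) 70.6x2.4 ang24.7 z10.5
  n175 mean(441.3,204.6) rect c(443.0,209.9) 77.9x37.5 ang56.7 z10.3
  n110 mean(483.0,472.3) rect c(487.9,475.6) 23.9x59.3 ang36.8 z10.5
  n136 mean(489.1,384.4) rect c(489.5,382.8) 1.5x87.5 ang15.3 z10.2
  n110 mean(550.2,578.0) rect c(552.3,579.3) 16.5x42.4 ang46.6 z10.0
(25, 36)
  n178 mean(373.4,435.5) rect c(376.2,439.7) 20.9x69.8 ang67.3 z31.0
  n416 mean(397.0,493.3) rect c(397.7,483.8) 38.2x78.0 ang62.5 z30.8
  n252 mean(409.1,260.2) rect c(409.3,260.6) 71.0x2.8 ang24.2 z30.9
  n303 mean(405.6,353.4) rect c(406.1,353.3) 19.5x19.8 ang47.3 z31.3
  n4
[... 1177 characters left out ...]
63.6
  n2607 mean(509.8,376.4) rect c(513.0,389.1) 56.8x94.2 ang15.0 z63.7
  n181 mean(550.1,579.4) rect c(551.5,579.2) 19.2x42.8 ang52.5 z64.8
  n422 mean(628.2,340.8) rect c(628.2,340.3) 96.4x9.0 ang77.5 z64.9
  n172 mean(659.5,493.2) rect c(660.4,495.3) 33.9x9.0 ang74.4 z65.5
(80, 90)
  n265 mean(372.3,436.6) rect c(376.0,440.2) 21.5x70.5 ang68.4 z85.4
  n809 mean(403.4,491.8) rect c(396.0,484.2) 53.6x79.8 ang68.2 z84.2
  n346 mean(493.5,176.5) rect c(494.3,175.8) 20.5x19.5 ang34.2 z85.1
  n314 mean(511.4,388.2) rect c(512.7,388.2) 19.7x18.7 ang5.7 z85.4
  n335 mean(549.9,580.8) rect c(552.4,580.1) 21.1x43.6 ang56.8 z84.7
  n107 mean(663.0,491.1) rect c(664.1,495.5) 42.1x3.0 ang78.3 z82.4
```

Lid e is seated: flange top at 63.7 mm, aligned at 15°. Lid c is next.

Emit:
{"api": "jog_arm", "payload": {
  "series": [
    [[0.1,0,0],[29,0,-2],0],
    [[0.1,0,0],[29,-1,-2],0],
    [[0.1,0,0],[29,0,-1],0],
    [[0.1,0,0],[28,0,-2],0],
    [[0.1,0,0],[29,-1,-2],0],
    [[0.1,0,0],[29,0,-2],0],
    [[0,0,0],[0,0,0],0],
    [[0,0,0],[0,0,0],0]
  ]
}}

```text
clock: 28.22
eef_pos: [405.8, 353.5, 64.6]
tool_rot: [2.291, 1.57, 2.291]
force: [0.1, -0.5, 1.0]
width: 42.8
```

Run:
```python
from h import *
plan(406.4,353.3,37,90)
```

```text
t28.23 eef [405.8 353.5  64.6] jaw90.0 q7 0.03 F [ 0.1 -0.5  1. ] w42.8
  turn [ 0.02 -0.02 -0.02] shift [27.6 -0.2  0.6]
```

Emit:
{"api": "jog_arm", "payload": {
  "series": [
    [[0,0,0],[14,0,0.5],0],
    [[0,0,0],[13.5,0,0],0],
    [[0,0,0],[0,0,0],0],
    [[0,0,0],[0,0,0],1],
    [[0,0,0],[0,0,0],1],
    [[0,0,0],[0,0,0],1],
    [[0,0,0],[0,0,0],1],
    [[0,0,0],[0,0,0],1]
  ]
}}

```text
clock: 29.22
eef_pos: [406.1, 353.3, 37.6]
tool_rot: [0.784, 1.57, 0.784]
force: [-0.3, -0.3, 5.2]
width: 17.5
```

Emit:
{"api": "jog_arm", "payload": {
  "series": [
    [[0,0,0],[-10,0,0],1],
    [[0,0,0],[-30,0,0],1],
    [[0,0,0],[-35,0,0],1],
    [[0,0,0],[-35,0,0],1],
    [[0,0,0],[0,0,0],1],
    [[0,0,0],[0,0,0],1]
  ]
}}

```text
clock: 29.98
eef_pos: [406.0, 352.2, 146.6]
tool_rot: [-1.897, 1.569, -1.897]
force: [0.4, 0.2, -1.1]
width: 17.7
```

Run:
```python
from h import *
rows(424,227.5,145,51.1,8,1)
look([(57,62),(110,126)])
```

```text
t29.98 eef [406.  352.2 146.6] jaw90.0 q7 0.15 F [ 0.4  0.2 -1.1] w17.7 -> turn/row 4.86 total -38.9, dist 126
[[[4.9, 0, 0], [0, -16, 2], 1], [[4.9, 0, 0], [0, -15, 4], 1], [[4.9, 0, 0], [1, -15, 5], 1], [[4.9, 0, 0], [0, -14, 6], 1], [[4.9, 0, 0], [0, -14, 7], 1], [[4.9, 0, 0], [0, -14, 9], 1], [[4.9, 0, 0], [0, -12, 9], 1], [[4.9, 0, 0], [1, -12, 11], 1]]
resid [-0.1  0.3  0.4]
(57, 62)
  n974 mean(389.9,474.6) rect c(388.1,465.8) 79.8x77.5 ang66.1 z59.5
  n1996 mean(427.3,225.7) rect c(437.3,216.2) 94.5x130.0 ang48.3 z59.3
  n594 mean(489.4,493.1) rect c(493.0,493.7) 62.3x36.6 ang54.3 z59.3
  n120 mean(559.5,570.7) rect c(560.8,570.5) 5.6x24.3 ang85.3 z59.7
(110, 126)
  n12867 mean(390.2,351.2) rect c(406.9,351.6) 78.2x79.2 ang62.3 z118.7
  n1237 mean(440.9,353.5) rect c(442.8,354.1) 27.2x31.2 ang89.6 z118.7
```

Emit:
{"api": "jog_arm", "payload": {
  "series": [
    [[4.8,0,0],[0,-16,2],1],
    [[4.8,0,0],[0,-15,4],1],
    [[4.8,0,0],[1,-15,5],1],
    [[4.8,0,0],[0,-14,6],1],
    [[4.8,0,0],[0,-14,7],1],
    [[4.9,0,0],[0,-14,9],1],
    [[4.9,0,0],[0,-12,9],1],
    [[4.9,0,0],[0,-12,11],1]
  ]
}}

```text
clock: 31.02
eef_pos: [424.0, 227.2, 145.0]
tool_rot: [-1.973, 1.568, -2.651]
force: [0.5, -0.2, -1.5]
width: 17.8
```

Emit:
{"api": "jog_arm", "payload": {
  "series": [
    [[0,0,0],[0,0,0],1],
    [[0,0,0],[0,0,0],1]
  ]
}}

```text
clock: 31.28
eef_pos: [424.3, 228.9, 145.7]
tool_rot: [-3.036, 1.57, 2.574]
force: [-0.4, 0.0, -0.7]
width: 17.6
```

Run:
```python
from h import *
plan(423.4,228,100,51.2)
look([(56,62),(110,126)],"w7.png")
```

```text
t31.27 eef [424.3 228.9 145.7] jaw51.4 q7 -0.22 F [-0.4  0.  -0.7] w17.6
  turn [ 0.24 -0.05  0.01] shift [45.7 -1.2 -0.2]
(56, 62)
  n288 mean(384.6,47.0) rect c(386.3,43.1) 68.8x25.1 ang10.0 z57.2
  n204 mean(403.1,-9.1) rect c(400.7,-2.8) 44.3x33.6 ang53.9 z56.7
  n705 mean(409.6,258.4) rect c(411.4,256.3) 72.4x10.7 ang23.4 z59.3
  n155 mean(493.7,364.4) rect c(502.6,357.5) 35.5x72.9 ang50.9 z61.2
  n65 mean(593.8,195.4) rect c(593.6,195.1) 9.8x2.9 ang81.0 z59.1
  n128 mean(597.9,287.7) rect c(598.1,287.7) 15.4x4.2 ang80.8 z59.1
  n351 mean(620.1,315.9) rect c(620.0,315.6) 39.6x5.9 ang73.8 z58.9
(110, 126)
  n12908 mean(411.6,238.0) rect c(424.9,228.2) 78.4x78.6 ang23.7 z117.8
  n1241 mean(452.8,208.3) rect c(454.8,206.8) 26.6x32.7 ang53.6 z117.8
  n91 mean(598.7,292.7) rect c(598.8,292.9) 6.9x3.2 ang58.1 z113.7
```

View pics/w7.png

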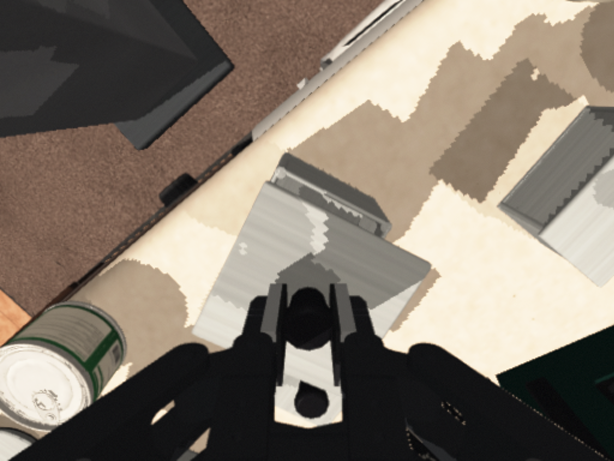

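Emit:
{"api": "jog_arm", "payload": {
  "series": [
    [[0,0,0],[15,-1.1,-0.6],1],
    [[0,0,0],[15,0,0],1],
    [[0,0,0],[15,0,0],1],
    [[0,0,0],[0,0,0],1],
    [[0,0,0],[0,0,0],1]
  ]
}}

```text
clock: 31.95
eef_pos: [423.5, 227.9, 101.1]
tool_rot: [3.072, 1.571, 2.397]
force: [-0.1, 0.4, -1.4]
width: 17.6
```

Run:
```python
from h import *
plan(423.1,228.4,92)
```

```text
t31.95 eef [423.5 227.9 101.1] jaw51.4 q7 -0.30 F [-0.1  0.4 -1.4] w17.6
  turn [ 0.   -0.01 -0.  ] shift [ 9.1  0.2 -0.6]
```

Emit:
{"api": "jog_arm", "payload": {
  "series": [
    [[0,0,0],[2,0,-0.5],1],
    [[0,0,0],[2,0,0],1],
    [[0,0,0],[2,0,0],1],
    [[0,0,0],[2,0,0],1],
    [[0,0,0],[1.5,0,0],1],
    [[0,0,0],[0.5,0,0],1],
    [[0,0,0],[0,0,0],1]
  ]
}}

```text
clock: 32.83
eef_pos: [423.1, 228.0, 91.5]
tool_rot: [0.171, 1.57, -0.504]
force: [-1.7, 0.0, 4.7]
width: 17.4
```

Emit:
{"api": "jog_arm", "payload": {
  "series": [
    [[0,0,0],[0,0,0],0],
    [[0,0,0],[0,0,0],0],
    [[0,0,0],[0,0,0],0],
    [[0,0,0],[-15,0,0],0],
    [[0,0,0],[-55,0,0],0],
    [[0,0,0],[-60,0,0],0],
    [[0,0,0],[-60,0,0],0],
    [[0,0,0],[-50,0,0],0]
  ]
}}

```text
clock: 33.83
eef_pos: [422.7, 228.2, 334.6]
tool_rot: [1.183, 1.569, 0.508]
force: [1.4, 0.6, -0.0]
width: 42.7
```

Run:
```python
from h import *
rows(420,-365,335,-15,16,0)
look([(7.5,13),(57,62),(62,68)])
```

```text
t33.83 eef [422.7 228.2 334.6] jaw51.4 q7 0.02 F [ 1.4  0.6 -0. ] w42.7 -> turn/row 4.15 total -66.4, dist 593
[[[4.1, 0, 0], [0, -29, 23], 0], [[4.1, 0, 0], [0, -27, 25], 0], [[4.1, 0, 0], [0, -26, 27], 0], [[4.1, 0, 0], [0, -23, 29], 0], [[4.1, 0, 0], [0, -22, 30], 0], [[4.1, 0, 0], [0, -19, 32], 0], [[4.1, 0, 0], [0, -16, 33], 0], [[4.1, 0, 0], [0, -14, 34], 0]]
[[[4.1, 0, 0], [0, -12, 35], 0], [[4.1, 0, 0], [0, -9, 36], 0], [[4.1, 0, 0], [0, -7, 37], 0], [[4.1, 0, 0], [0, -4, 37], 0], [[4.1, 0, 0], [0, -1, 37], 0], [[4.1, 0, 0], [0, 2, 37], 0], [[4.1, 0, 0], [0, 4, 37], 0], [[4.1, 0, 0], [0, 7, 36], 0]]
resid [-0.5 -0.1  0.4]
(7.5, 13)
  n84 mean(387.2,47.9) rect c(385.6,42.0) 70.1x26.7 ang10.1 z10.8
  n232 mean(407.5,482.0) rect c(404.9,476.6) 36.9x26.3 ang52.7 z8.3
  n254 mean(416.1,-352.4) rect c(420.3,-353.7) 26.2x67.6 ang35.2 z9.0
  n392 mean(422.9,-154.3) rect c(427.2,-138.4) 92.1x74.0 ang88.1 z10.9
  n98 mean(489.9,466.1) rect c(492.2,471.4) 23.8x59.5 ang54.4 z10.2
  n96 mean(490.0,382.0) rect c(490.0,381.9) 2.1x87.1 ang15.5 z10.0
  n72 mean(658.4,105.9) rect c(660.9,104.9
[... 237 characters left out ...]

  n496 mean(502.2,488.7) rect c(503.0,486.6) 61.0x61.2 ang13.1 z59.5
  n74 mean(610.5,258.7) rect c(611.0,255.0) 42.1x28.1 ang49.8 z59.4
  n498 mean(635.1,390.3) rect c(634.3,385.6) 182.1x5.9 ang79.1 z59.0
  n100 mean(658.7,107.8) rect c(660.4,104.7) 52.1x17.4 ang71.6 z59.8
(62, 68)
  n67 mean(392.9,430.8) rect c(397.6,433.4) 57.2x11.5 ang16.7 z65.2
  n5115 mean(444.5,212.3) rect c(454.4,203.0) 114.1x148.6 ang24.2 z63.6
  n3140 mean(511.7,388.7) rect c(513.5,388.7) 57.6x94.6 ang14.9 z63.8
  n83 mean(610.2,256.9) rect c(611.7,254.6) 42.8x28.0 ang51.1 z65.4
  n772 mean(639.1,392.2) rect c(637.1,383.3) 179.1x9.0 ang78.5 z65.1
  n115 mean(659.5,106.6) rect c(664.1,104.6) 56.0x23.0 ang67.3 z64.9
```

Lids c, d and e all sit at 63.6 to 63.8 mm. Now over to the round lids.

Emit:
{"api": "jog_arm", "payload": {
  "series": [
    [[4.1,0,0],[0,-29,23],0],
    [[4.1,0,0],[0,-27,25],0],
    [[4.1,0,0],[0,-26,27],0],
    [[4.1,0,0],[0,-23,29],0],
    [[4.1,0,0],[0,-22,30],0],
    [[4.1,0,0],[0,-19,32],0],
    [[4.1,0,0],[0,-16,33],0],
    [[4.1,0,0],[0,-14,34],0]
  ]
}}

```text
clock: 34.88
eef_pos: [422.3, -69.0, 331.8]
tool_rot: [1.181, 1.57, -0.069]
force: [0.3, 0.8, -0.2]
width: 42.5
```

Emit:
{"api": "jog_arm", "payload": {
  "series": [
    [[4.1,0,0],[0,-12,35],0],
    [[4.1,0,0],[0,-9,36],0],
    [[4.1,0,0],[0,-7,37],0],
    [[4.1,0,0],[0,-4,37],0],
    [[4.1,0,0],[0,-1,37],0],
    [[4.1,0,0],[0,2,37],0],
    [[4.1,0,0],[0,4,37],0],
    [[4.1,0,0],[0,7,36],0]
  ]
}}

```text
clock: 35.88
eef_pos: [424.0, -365.8, 331.8]
tool_rot: [2.416, 1.57, 0.595]
force: [-0.3, 0.9, 0.7]
width: 42.7
```

Emit:
{"api": "jog_arm", "payload": {
  "series": [
    [[0,0,0],[0,0,0],0],
    [[0,0,0],[0,0,0],0]
  ]
}}

```text
clock: 36.12
eef_pos: [424.3, -364.0, 331.4]
tool_rot: [3.139, 1.57, 1.321]
force: [-0.2, 0.8, -0.1]
width: 42.4
```

```bash
sed -i 's/^Y1=600/Y0,Y1=-499,600/' h.py
python3 - <<'E'
from h import *
plan(400,-375,335)
look([(7.5,13),(25,36),(57,62),(70,82)],"w8.png")
E
```

```text
t36.12 eef [ 424.3 -364.   331.4] jaw-14.2 q7 0.27 F [-0.2  0.8 -0.1] w42.4
  turn [ 0.   -0.07 -0.  ] shift [ -3.6 -20.8  16.6]
(7.5, 13)
  n2621 mean(397.6,-373.3) rect c(397.5,-374.7) 86.4x86.1 ang29.8 z9.3
  n1395 mean(510.3,-418.0) rect c(510.2,-419.6) 66.7x66.3 ang33.1 z9.3
  n70 mean(623.2,-491.0) rect c(630.2,-490.9) 72.3x15.3 ang0.7 z10.2
  n460 mean(738.4,-295.3) rect c(718.7,-302.7) 113.2x71.0 ang9.4 z9.3
  n141 mean(711.9,-414.9) rect c(719.1,-420.9) 86.3x41.1 ang66.1 z10.1
(25, 36)
  n184 mean(397.5,-374.2) rect c(397.6,-374.7) 20.5x18.9 ang74.3 z31.3
  n184 mean(510.0,-418.7) rect c(510.1,-419.1) 20.0x18.8 ang31.2 z31.2
  n569 mean(580.1,-275.2) rect c(586.5,-291.0) 110.0x162.4 ang1.2 z25.4
  n184 mean(626.5,-491.0) rect c(633.3,-491.1) 79.8x15.7 ang0.1 z31.1
  n306 mean(712.5,-413.5) rect c(718.5,-420.5) 86.0x41.7 ang66.6 z30.1
(57, 62)
  n89 mean(631.7,-491.1) rect c(632.7,-491.2) 10.8x74.3 ang86.4 z59.2
  n171 mean(709.1,-416.9) rect c(713.8,-425.3) 81.4x32.8 ang76.6 z59.1
(70, 82)
  n987 mean(562.1,-320.8) rect c(563.5,-321.5) 39.4x40.2 ang19.4 z76.2
  n438 mean(619.9,-493.2) rect c(630.6,-490.9) 16.1x74.9 ang90.0 z74.6
  n435 mean(706.8,-418.7) rect c(711.6,-428.2) 80.3x27.7 ang84.6 z76.4
```

View pics/w8.png

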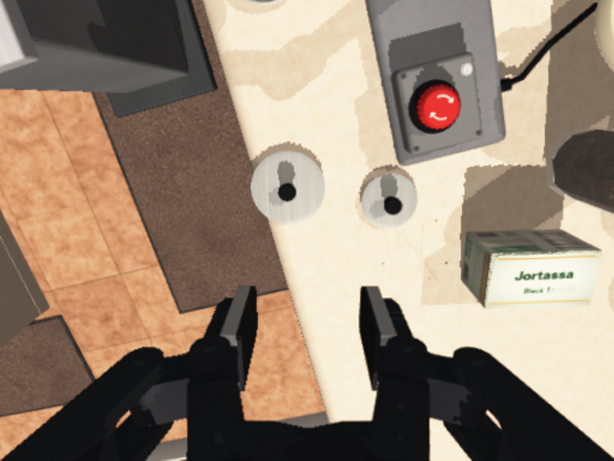

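Emit:
{"api": "jog_arm", "payload": {
  "series": [
    [[0,0,0],[33,-3,2],0],
    [[0,0,0],[33,-3,2],0],
    [[0,0,0],[33,-3,2],0],
    [[0,0,0],[33,-3,2],0],
    [[0,0,0],[33,-3,2],0],
    [[0,0,0],[33,-3,2],0],
    [[0,0,0],[33,-3,3],0],
    [[0,0,0],[33,-2,2],0]
  ]
}}

```text
clock: 37.17
eef_pos: [398.4, -374.8, 66.8]
tool_rot: [2.122, 1.57, 0.304]
force: [0.6, -0.1, -0.2]
width: 42.5
```

Emit:
{"api": "jog_arm", "payload": {
  "series": [
    [[0,0,0],[0,0,0],0],
    [[0,0,0],[0,0,0],0]
  ]
}}

```text
clock: 37.42
eef_pos: [398.9, -375.6, 68.4]
tool_rot: [1.532, 1.569, -0.287]
force: [0.4, -0.0, -0.3]
width: 42.8
```

Run:
```python
from h import *
plan(397.6,-374.7,37.5)
```

```text
t37.42 eef [ 398.9 -375.6   68.4] jaw-14.2 q7 0.18 F [ 0.4 -0.  -0.3] w42.8
  turn [-0.   0.  -0.1] shift [30.9 -1.5 -0.5]
```

Emit:
{"api": "jog_arm", "payload": {
  "series": [
    [[0,0,0],[16,-1.5,-0.5],0],
    [[0,0,0],[15,0,0],0],
    [[0,0,0],[0,0,0],0],
    [[0,0,0],[0,0,0],1],
    [[0,0,0],[0,0,0],1],
    [[0,0,0],[0,0,0],1],
    [[0,0,0],[0,0,0],1],
    [[0,0,0],[0,0,0],1]
  ]
}}

```text
clock: 38.42
eef_pos: [396.7, -375.2, 36.5]
tool_rot: [1.21, 1.57, -0.61]
force: [0.2, 0.1, 2.2]
width: 17.6
```

Emit:
{"api": "jog_arm", "payload": {
  "series": [
    [[0,0,0],[-10,0,0],1],
    [[0,0,0],[-30,0,0],1],
    [[0,0,0],[-45,0,0],1],
    [[0,0,0],[-50,0,0],1],
    [[0,0,0],[-50,0,0],1],
    [[0,0,0],[-50,0,0],1],
    [[0,0,0],[-50,0,0],1],
    [[0,0,0],[-20,0,0],1]
  ]
}}

```text
clock: 39.42
eef_pos: [397.0, -375.4, 345.0]
tool_rot: [1.065, 1.566, -0.755]
force: [0.0, -0.0, -1.3]
width: 17.3
```

Run:
```python
from h import *
rows(549,-28,340,45,14,1)
look([(300,330)])
```

```text
t39.42 eef [ 397.  -375.4  345. ] jaw-14.3 q7 0.32 F [ 0.  -0.  -1.3] w17.3 -> turn/row -4.23 total 59.3, dist 379
[[[-4.2, 0, 0], [0, 4, -27], 1], [[-4.2, 0, 0], [1, 7, -26], 1], [[-4.2, 0, 0], [0, 8, -26], 1], [[-4.2, 0, 0], [0, 10, -25], 1], [[-4.2, 0, 0], [1, 12, -24], 1], [[-4.2, 0, 0], [0, 14, -23], 1], [[-4.2, 0, 0], [0, 15, -23], 1], [[-4.2, 0, 0], [1, 17, -21], 1]]
[[[-4.2, 0, 0], [0, 19, -19], 1], [[-4.2, 0, 0], [1, 20, -19], 1], [[-4.2, 0, 0], [0, 21, -17], 1], [[-4.2, 0, 0], [0, 23, -15], 1], [[-4.2, 0, 0], [1, 23, -13], 1], [[-4.2, 0, 0], [0, 25, -12], 1]]
resid [-0.3 -0.4  0. ]
(300, 330)
  n13046 mean(401.2,-360.1) rect c(399.5,-366.8) 68.9x88.0 ang76.0 z317.9
  n1086 mean(389.3,-407.5) rect c(389.5,-407.4) 23.5x23.0 ang74.6 z318.1
```

Emit:
{"api": "jog_arm", "payload": {
  "series": [
    [[-4.2,0,0],[0,4,-27],1],
    [[-4.2,0,0],[1,7,-26],1],
    [[-4.2,0,0],[0,8,-26],1],
    [[-4.2,0,0],[0,10,-25],1],
    [[-4.2,0,0],[1,12,-24],1],
    [[-4.2,0,0],[0,14,-23],1],
    [[-4.2,0,0],[0,15,-23],1],
    [[-4.2,0,0],[1,17,-21],1]
  ]
}}

```text
clock: 40.48
eef_pos: [483.9, -174.9, 338.2]
tool_rot: [1.012, 1.57, -0.216]
force: [-0.4, 0.5, -1.1]
width: 17.6
```

Emit:
{"api": "jog_arm", "payload": {
  "series": [
    [[-4.2,0,0],[0,19,-19],1],
    [[-4.2,0,0],[1,20,-19],1],
    [[-4.2,0,0],[0,21,-17],1],
    [[-4.2,0,0],[0,23,-15],1],
    [[-4.2,0,0],[1,23,-13],1],
    [[-4.2,0,0],[0,25,-12],1],
    [[0,0,0],[0,0,0],1],
    [[0,0,0],[0,0,0],1]
  ]
}}

```text
clock: 41.48
eef_pos: [549.9, -28.2, 335.9]
tool_rot: [-1.481, 1.57, -2.274]
force: [0.1, -0.4, -1.0]
width: 17.9
```

```bash
cat >> h.py <<'E'
def rimcirc(W,z0,z1,c,r,tol=8):
    """fit the centre of a circle of known radius r to the outermost points near radius r about c, in the height band"""
    from scipy.optimize import least_squares
    P=W[(W[...,2]>z0)&(W[...,2]<z1)][:,:2]; c=np.array(c,float)
    for _ in range(5):
        D=P-c; rr=np.hypot(*D.T); th=np.degrees(np.arctan2(D[:,1],D[:,0]))//10
        k=rr<r+tol; E=[]
        for t in np.unique(th[k]):
            q=k&(th==t); i=np.argmax(np.where(q,rr,-1))
            if rr[i]>r-tol: E.append(P[i])
        E=np.array(E); c=least_squares(lambda c:np.hypot(*(E-c).T)-r,c,loss="soft_l1").x
    print("circ",c.round(1),"n",len(E),"res",np.std(np.hypot(*(E-c).T)-r).round(2))
E
python3 - <<'E'
from h import *
plan(549,-28,140,45)
d=get_image("wrist"); W=cloud(d); save(d,"w9.png",s=1.2)
s=read_state()["eef_pos"]
rimcirc(W,s[2]-31,s[2]-22,s[:2],44)
rimcirc(W,56,62,(549,-28),41); find(W,57,62)
E
```

```text
t41.48 eef [549.9 -28.2 335.9] jaw44.5 q7 0.48 F [ 0.1 -0.4 -1. ] w17.9
  turn [-0.46  0.01  0.06] shift [195.9  -0.5  -0.7]
circ [550.  -28.5] n 31 res 0.47
circ [549.1 -28.5] n 27 res 0.27
  n216 mean(398.5,10.0) rect c(394.9,13.1) 74.3x62.7 ang45.0 z57.7
  n361 mean(538.7,-19.1) rect c(543.4,-22.9) 80.6x64.5 ang44.8 z59.4
  n296 mean(690.7,149.4) rect c(704.6,146.5) 42.3x249.9 ang68.0 z59.5
  n111 mean(660.2,88.0) rect c(662.4,89.9) 23.2x59.2 ang17.8 z59.0
  n74 mean(784.9,-246.0) rect c(786.1,-245.0) 54.2x7.3 ang58.8 z59.7
```

View pics/w9.png

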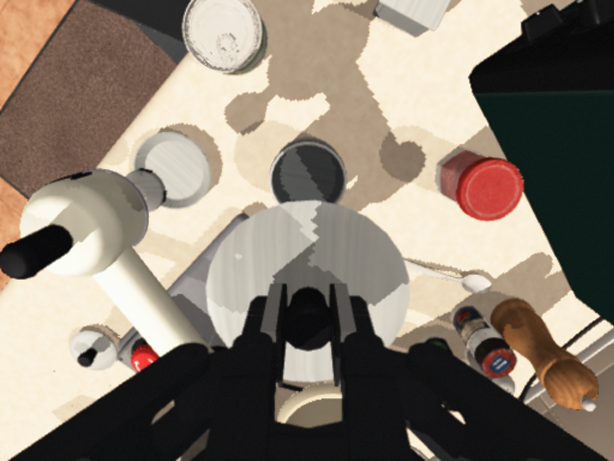

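The wrist view shows lid a held flat, with pot a behind it at (308,175) and the head over the dish. Lid and pot centres agree within 1 mm. I'll lower it.

Emit:
{"api": "jog_arm", "payload": {
  "series": [
    [[0,0,0],[35,0,0],1],
    [[0,0,0],[35,0,0],1],
    [[0,0,0],[35,0,0],1],
    [[0,0,0],[35,0,0],1],
    [[0,0,0],[35,0,0],1],
    [[0,0,0],[35,0,0],1],
    [[0,0,0],[15,0,0],1],
    [[0,0,0],[0,0,0],1]
  ]
}}

```text
clock: 42.52
eef_pos: [549.7, -28.4, 110.8]
tool_rot: [-2.096, 1.569, -2.891]
force: [0.3, -0.1, -1.4]
width: 17.5
```

Emit:
{"api": "jog_arm", "payload": {
  "series": [
    [[0,0,0],[0,0,0],1],
    [[0,0,0],[0,0,0],1]
  ]
}}

```text
clock: 42.78
eef_pos: [550.9, -27.9, 112.5]
tool_rot: [0.729, 1.568, -0.065]
force: [0.6, 0.8, -0.8]
width: 17.8
```

Run:
```python
from h import *
plan(549,-28.2,91)
W=cloud(get_image("wrist")); s=read_state()["eef_pos"]
rimcirc(W,s[2]-31,s[2]-22,s[:2],44)
rimcirc(W,56,62,(549,-28),41)
```

```text
t42.77 eef [550.9 -27.9 112.5] jaw44.5 q7 0.27 F [ 0.6  0.8 -0.8] w17.8
  turn [-0.    0.11 -0.09] shift [21.5 -1.6 -1.2]
circ [551.1 -28.4] n 30 res 0.21
circ [549.3 -28.8] n 12 res 0.14
```

Emit:
{"api": "jog_arm", "payload": {
  "series": [
    [[0,0,0],[6,-1.5,-1.2],1],
    [[0,0,0],[5,0,0],1],
    [[0,0,0],[2,0,0],1],
    [[0,0,0],[2,0,0],1],
    [[0,0,0],[2,0,0],1],
    [[0,0,0],[2,0,0],1],
    [[0,0,0],[1.5,0,0],1],
    [[0,0,0],[0,0,0],1]
  ]
}}

```text
clock: 43.82
eef_pos: [548.2, -28.1, 90.6]
tool_rot: [1.27, 1.571, 0.476]
force: [-0.4, -0.2, -1.2]
width: 17.8
```

Emit:
{"api": "jog_arm", "payload": {
  "series": [
    [[0,0,0],[1,0,0.5],1],
    [[0,0,0],[0.5,0,0],1],
    [[0,0,0],[0,0,0],1]
  ]
}}

```text
clock: 44.2
eef_pos: [548.3, -28.1, 90.4]
tool_rot: [-0.264, 1.57, -1.057]
force: [-3.2, 0.1, 11.3]
width: 17.6
```

Emit:
{"api": "jog_arm", "payload": {
  "series": [
    [[0,0,0],[0,0,0],0],
    [[0,0,0],[0,0,0],0],
    [[0,0,0],[0,0,0],0],
    [[0,0,0],[-15,0,0],0],
    [[0,0,0],[-58,0,0],0],
    [[0,0,0],[-60,0,0],0],
    [[0,0,0],[-60,0,0],0],
    [[0,0,0],[-60,0,0],0]
  ]
}}

```text
clock: 45.2
eef_pos: [548.0, -28.3, 345.3]
tool_rot: [0.87, 1.57, 0.076]
force: [1.7, -0.5, -0.4]
width: 43.2
```

Run:
```python
from h import *
rows(510.2,-419.4,340,-14,14,0)
W=cloud(get_image("wrist")); find(W,62,68); find(W,80,90)
```

```text
t45.20 eef [548.  -28.3 345.3] jaw44.6 q7 0.48 F [ 1.7 -0.5 -0.4] w43.2 -> turn/row 4.18 total -58.6, dist 393
[[[4.2, 0, 0], [0, -22, 18], 0], [[4.2, 0, 0], [1, -20, 20], 0], [[4.2, 0, 0], [0, -18, 20], 0], [[4.2, 0, 0], [1, -17, 23], 0], [[4.2, 0, 0], [0, -16, 23], 0], [[4.2, 0, 0], [0, -14, 25], 0], [[4.2, 0, 0], [1, -11, 25], 0], [[4.2, 0, 0], [0, -10, 26], 0]]
[[[4.2, 0, 0], [0, -8, 27], 0], [[4.2, 0, 0], [1, -6, 28], 0], [[4.2, 0, 0], [0, -4, 28], 0], [[4.2, 0, 0], [1, -2, 28], 0], [[4.2, 0, 0], [0, 0, 28], 0], [[4.2, 0, 0], [0, 2, 28], 0]]
resid [-0.3  0.4 -0.3]
  n944 mean(509.0,159.3) rect c(500.6,161.2) 59.7x32.4 ang19.6 z63.8
  n3041 mean(547.2,-27.0) rect c(548.5,-28.4) 85.3x85.2 ang42.7 z63.4
  n371 mean(689.4,149.2) rect c(704.9,145.8) 40.3x249.2 ang68.3 z65.1
  n90 mean(658.8,87.1) rect c(661.0,88.2) 18.4x55.3 ang21.7 z64.3
  n127 mean(792.0,-240.2) rect c(793.7,-240.4) 81.1x12.4 ang51.4 z64.6
  n81 mean(820.9,-17.2) rect c(822.7,-18.4) 13.3x38.3 ang0.8 z64.8
  n227 mean(547.9,-27.7) rect c(548.2,-28.1) 20.0x19.9 ang0.2 z85.3
  n787 mean(679.4,153.7) rect c(695.1,151.5) 56.3x271.4 ang64.6 z85.4
  n2122 mean(680.5,96.8) rect c(681.5,96.3) 63.0x63.0 ang64.8 z85.2
  n91 mean(821.0,-14.2) rect c(822.1,-14.2) 31.9x9.3 ang79.0 z86.3
```

Lid a is seated, with its flange at 63.4 mm and its knob top at 85.3 mm. On to lid b.

Emit:
{"api": "jog_arm", "payload": {
  "series": [
    [[4.2,0,0],[0,-22,18],0],
    [[4.2,0,0],[1,-20,20],0],
    [[4.2,0,0],[0,-18,20],0],
    [[4.2,0,0],[1,-17,23],0],
    [[4.2,0,0],[0,-16,23],0],
    [[4.2,0,0],[0,-14,25],0],
    [[4.2,0,0],[1,-11,25],0],
    [[4.2,0,0],[0,-10,26],0]
  ]
}}

```text
clock: 46.25
eef_pos: [526.7, -253.2, 339.0]
tool_rot: [3.128, 1.571, 1.743]
force: [0.2, -0.5, 0.2]
width: 42.5
```

Emit:
{"api": "jog_arm", "payload": {
  "series": [
    [[4.2,0,0],[0,-8,27],0],
    [[4.2,0,0],[1,-6,28],0],
    [[4.2,0,0],[0,-4,28],0],
    [[4.2,0,0],[1,-2,28],0],
    [[4.2,0,0],[0,0,28],0],
    [[4.2,0,0],[0,2,28],0],
    [[0,0,0],[30,0,0],0],
    [[0,0,0],[30,0,0],0]
  ]
}}

```text
clock: 47.25
eef_pos: [509.9, -421.3, 276.4]
tool_rot: [1.128, 1.57, -0.695]
force: [-0.1, -0.3, 1.0]
width: 42.8
```

Emit:
{"api": "jog_arm", "payload": {
  "series": [
    [[0,0,0],[0,0,0],0],
    [[0,0,0],[0,0,0],0]
  ]
}}

```text
clock: 47.5
eef_pos: [510.7, -420.5, 278.3]
tool_rot: [1.273, 1.569, -0.548]
force: [1.2, -0.8, -0.5]
width: 42.8
```

Run:
```python
from h import *
plan(510.2,-419.4,65)
W=cloud(get_image("wrist")); find(W,7.5,13); find(W,25,36); find(W,70,84)
```

```text
t47.50 eef [ 510.7 -420.5  278.3] jaw-14.3 q7 0.22 F [ 1.2 -0.8 -0.5] w42.8
  turn [-0.    0.03 -0.09] shift [213.3  -0.7  -0.9]
  n1930 mean(510.8,-418.6) rect c(510.2,-419.5) 66.6x66.2 ang51.2 z9.3
  n77 mean(626.8,-490.8) rect c(632.1,-491.1) 14.8x75.5 ang89.6 z10.4
  n198 mean(684.0,-311.3) rect c(685.9,-310.0) 50.9x11.7 ang28.6 z9.0
  n140 mean(710.0,-416.1) rect c(717.5,-422.1) 85.3x40.3 ang69.0 z10.4
  n252 mean(791.0,-335.9) rect c(795.0,-338.1) 10.2x75.6 ang48.0 z11.2
  n250 mean(510.5,-419.0) rect c(510.4,-419.5) 19.7x19.7 ang32.5 z31.1
  n170 mean(616.4,-332.5) rect c(607.6,-346.0) 130.0x74.5 ang44.9 z25.3
  n207 mean(629.6,-491.0) rect c(633.8,-491.2) 15.5x80.4 ang89.9 z30.6
  n340 mean(709.8,-416.6) rect c(719.2,-421.2) 86.6x41.3 ang66.9 z30.4
  n213 mean(795.4,-330.8) rect c(797.6,-332.6) 3.9x42.3 ang47.4 z30.2
  n1476 mean(563.6,-321.6) rect c(564.2,-321.7) 39.7x39.9 ang35.4 z76.4
  n606 mean(621.6,-493.2) rect c(631.0,-491.6) 15.6x74.6 ang88.8 z74.7
  n640 mean(710.0,-416.2) rect c(718.7,-422.2) 86.4x42.5 ang68.6 z77.1
```

Emit:
{"api": "jog_arm", "payload": {
  "series": [
    [[0,0,0],[35,-0.7,-0.9],0],
    [[0,0,0],[36,0,0],0],
    [[0,0,0],[36,0,0],0],
    [[0,0,0],[36,0,0],0],
    [[0,0,0],[36,0,0],0],
    [[0,0,0],[34,0,0],0],
    [[0,0,0],[0,0,0],0],
    [[0,0,0],[0,0,0],0]
  ]
}}

```text
clock: 48.55
eef_pos: [511.0, -419.7, 66.2]
tool_rot: [1.209, 1.567, -0.611]
force: [0.5, 0.5, 0.9]
width: 42.6
```

Run:
```python
from h import *
plan(510.4,-419.4,37.5)
```

```text
t48.55 eef [ 511.  -419.7   66.2] jaw-14.3 q7 0.14 F [0.5 0.5 0.9] w42.6
  turn [-0.    0.07 -0.18] shift [28.7 -0.7 -0.1]
```

Emit:
{"api": "jog_arm", "payload": {
  "series": [
    [[0,0,0],[14,-0.7,0],0],
    [[0,0,0],[14.5,0,0],0],
    [[0,0,0],[0,0,0],0],
    [[0,0,0],[0,0,0],1],
    [[0,0,0],[0,0,0],1],
    [[0,0,0],[0,0,0],1],
    [[0,0,0],[0,0,0],1],
    [[0,0,0],[0,0,0],1]
  ]
}}

```text
clock: 49.55
eef_pos: [509.2, -418.7, 36.0]
tool_rot: [1.251, 1.57, -0.569]
force: [0.3, -0.5, 1.4]
width: 17.8
```

Emit:
{"api": "jog_arm", "payload": {
  "series": [
    [[0,0,0],[-10,0,0],1],
    [[0,0,0],[-30,0,0],1],
    [[0,0,0],[-45,0,0],1],
    [[0,0,0],[-50,0,0],1],
    [[0,0,0],[-50,0,0],1],
    [[0,0,0],[-50,0,0],1],
    [[0,0,0],[-50,0,0],1],
    [[0,0,0],[-20,0,0],1]
  ]
}}

```text
clock: 50.55
eef_pos: [509.7, -418.9, 345.0]
tool_rot: [1.172, 1.565, -0.647]
force: [-0.2, -0.2, -1.6]
width: 17.7
```

Run:
```python
from h import *
rows(502,484,340,69,24,1)
W=cloud(get_image("wrist")); s=read_state()["eef_pos"]
rimcirc(W,s[2]-31,s[2]-22,s[:2],34)
```

```text
t50.55 eef [ 509.7 -418.9  345. ] jaw-14.3 q7 0.24 F [-0.2 -0.2 -1.6] w17.7 -> turn/row -3.47 total 83.3, dist 903
[[[-3.5, 0, 0], [0, -10, -36], 1], [[-3.5, 0, 0], [0, -7, -37], 1], [[-3.5, 0, 0], [1, -5, -38], 1], [[-3.5, 0, 0], [0, -3, -37], 1], [[-3.5, 0, 0], [0, 0, -38], 1], [[-3.5, 0, 0], [0, 1, -37], 1], [[-3.5, 0, 0], [0, 4, -38], 1], [[-3.5, 0, 0], [1, 6, -37], 1]]
[[[-3.5, 0, 0], [0, 9, -36], 1], [[-3.5, 0, 0], [0, 11, -36], 1], [[-3.5, 0, 0], [0, 12, -36], 1], [[-3.5, 0, 0], [1, 15, -34], 1], [[-3.5, 0, 0], [0, 17, -34], 1], [[-3.5, 0, 0], [0, 19, -32], 1], [[-3.5, 0, 0], [0, 21, -32], 1], [[-3.5, 0, 0], [0, 23, -30], 1]]
[[[-3.5, 0, 0], [1, 25, -28], 1], [[-3.5, 0, 0], [0, 26, -27], 1], [[-3.5, 0, 0], [0, 28, -25], 1], [[-3.5, 0, 0], [0, 29, -24], 1], [[-3.5, 0, 0], [0, 31, -22], 1], [[-3.5, 0, 0], [1, 32, -20], 1], [[-3.5, 0, 0], [0, 33, -18], 1], [[-3.5, 0, 0], [0, 34, -15], 1]]
resid [-0.5 -0.  -0. ]
circ [ 509.6 -420.6] n 30 res 0.22
```

Emit:
{"api": "jog_arm", "payload": {
  "series": [
    [[-3.5,0,0],[0,-10,-36],1],
    [[-3.5,0,0],[0,-7,-37],1],
    [[-3.5,0,0],[1,-5,-38],1],
    [[-3.5,0,0],[0,-3,-37],1],
    [[-3.5,0,0],[0,0,-38],1],
    [[-3.5,0,0],[0,1,-37],1],
    [[-3.5,0,0],[0,4,-38],1],
    [[-3.5,0,0],[1,6,-37],1]
  ]
}}

```text
clock: 51.6
eef_pos: [504.6, -116.2, 338.3]
tool_rot: [-1.816, 1.57, 3.138]
force: [1.0, -0.0, -0.3]
width: 17.6
```

Emit:
{"api": "jog_arm", "payload": {
  "series": [
    [[-3.5,0,0],[0,9,-36],1],
    [[-3.5,0,0],[0,11,-36],1],
    [[-3.5,0,0],[0,12,-36],1],
    [[-3.5,0,0],[1,15,-34],1],
    [[-3.5,0,0],[0,17,-34],1],
    [[-3.5,0,0],[0,19,-32],1],
    [[-3.5,0,0],[0,21,-32],1],
    [[-3.5,0,0],[0,23,-30],1]
  ]
}}

```text
clock: 52.6
eef_pos: [500.3, 184.4, 337.2]
tool_rot: [-1.538, 1.57, -2.379]
force: [0.4, 0.4, -1.5]
width: 17.7
```

Emit:
{"api": "jog_arm", "payload": {
  "series": [
    [[-3.5,0,0],[1,25,-28],1],
    [[-3.5,0,0],[0,26,-27],1],
    [[-3.5,0,0],[0,28,-25],1],
    [[-3.5,0,0],[0,29,-24],1],
    [[-3.5,0,0],[0,31,-22],1],
    [[-3.5,0,0],[1,32,-20],1],
    [[-3.5,0,0],[0,33,-18],1],
    [[-3.5,0,0],[0,34,-15],1]
  ]
}}

```text
clock: 53.6
eef_pos: [495.9, 484.9, 334.8]
tool_rot: [-1.637, 1.569, -1.988]
force: [0.7, -0.0, -1.2]
width: 18.1
```

Emit:
{"api": "jog_arm", "payload": {
  "series": [
    [[0,0,0],[0,0,0],1],
    [[0,0,0],[0,0,0],1]
  ]
}}

```text
clock: 53.85
eef_pos: [496.3, 483.3, 334.9]
tool_rot: [-1.375, 1.569, -1.729]
force: [-0.5, -0.9, -0.7]
width: 17.5
```

Run:
```python
from h import *
plan(503,487,115)
d=get_image("wrist"); W=cloud(d); save(d,"w10.png",s=1.2); s=read_state()["eef_pos"]
rimcirc(W,s[2]-32,s[2]-21,s[:2],34)
rimcirc(W,56,62,(503,486),31); find(W,57,62); find(W,62,68)
```

```text
t53.85 eef [496.3 483.3 334.9] jaw69.7 q7 0.04 F [-0.5 -0.9 -0.7] w17.5
  turn [0.   0.02 0.12] shift [219.9   5.8   5. ]
circ [497.5 482.5] n 30 res 0.96
circ [502.8 487.2] n 36 res 0.23
  n109 mean(372.9,454.0) rect c(384.3,463.6) 62.3x74.3 ang52.6 z59.6
  n65 mean(406.2,257.3) rect c(414.4,254.3) 74.2x23.6 ang26.3 z61.5
  n75 mean(474.0,209.6) rect c(471.9,210.7) 46.0x77.3 ang58.0 z61.5
  n363 mean(502.5,487.7) rect c(502.9,487.4) 61.0x60.7 ang23.7 z59.3
  n77 mean(497.7,406.5) rect c(508.2,399.4) 51.8x71.8 ang14.7 z61.7
  n101 mean(621.5,319.8) rect c(620.7,315.8) 54.4x4.2 ang79.5 z59.2
  n90 mean(664.0,541.7) rect c(665.1,546.0) 54.6x4.0 ang79.2 z59.3
  n125 mean(374.7,451.1) rect c(382.2,458.5) 52.1x74.5 ang60.2 z65.1
  n4411 mean(444.9,213.9) rect c(454.7,203.7) 116.7x147.3 ang22.9 z63.6
  n2671 mean(511.7,390.7) rect c(512.8,389.2) 56.1x94.4 ang14.9 z63.5
  n68 mean(549.1,580.1) rect c(550.8,580.0) 16.9x41.4 ang49.9 z64.8
  n168 mean(620.3,316.8) rect c(618.5,311.3) 70.9x16.6 ang59.5 z65.1
  n69 mean(604.4,245.6) rect c(603.5,243.2) 39.6x4.9 ang72.0 z65.0
  n134 mean(665.3,539.8) rect c(666.1,544.4) 59.3x9.0 ang88.5 z65.1
```

View pics/w10.png

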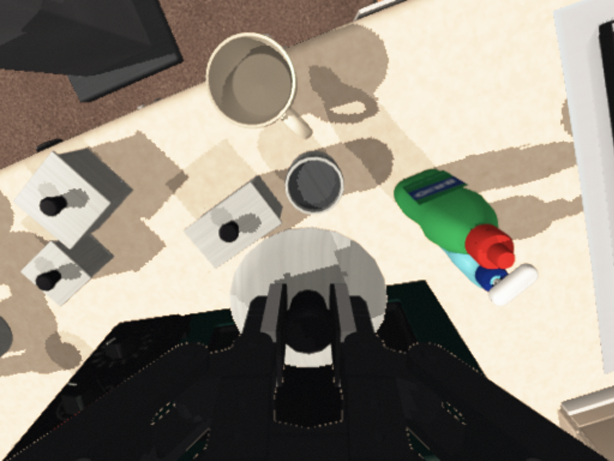

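The wrist view shows lid b held flat and pot b at (315,183), with lids c, d and e on their pots. I'll lower it.

Emit:
{"api": "jog_arm", "payload": {
  "series": [
    [[0,0,0],[32,2.8,1.5],1],
    [[0,0,0],[32,3,2],1],
    [[0,0,0],[32,0,0],1],
    [[0,0,0],[32,0,0],1],
    [[0,0,0],[32,0,0],1],
    [[0,0,0],[32,0,0],1],
    [[0,0,0],[30,0,0],1],
    [[0,0,0],[0,0,0],1]
  ]
}}

```text
clock: 54.9
eef_pos: [501.5, 485.3, 111.4]
tool_rot: [-1.695, 1.565, -2.05]
force: [0.2, -1.0, -0.8]
width: 17.8
```

Emit:
{"api": "jog_arm", "payload": {
  "series": [
    [[0,0,0],[0,0,0],1],
    [[0,0,0],[0,0,0],1]
  ]
}}

```text
clock: 55.15
eef_pos: [502.3, 489.1, 115.7]
tool_rot: [1.174, 1.568, 0.819]
force: [0.7, 0.7, -1.0]
width: 17.3
```

Run:
```python
from h import *
plan(501.6,487.5,90)
W=cloud(get_image("wrist")); s=read_state()["eef_pos"]
rimcirc(W,s[2]-31,s[2]-22,s[:2],34)
rimcirc(W,56,62,(503,487),31)
```

```text
t55.15 eef [502.3 489.1 115.7] jaw69.7 q7 -0.08 F [ 0.7  0.7 -1. ] w17.3
  turn [-0.    0.07 -0.16] shift [25.7 -1.8 -0.1]
circ [503.5 488.4] n 30 res 0.84
circ [503.2 486.9] n 13 res 0.12
```

Emit:
{"api": "jog_arm", "payload": {
  "series": [
    [[0,0,0],[8,-1.7,0],1],
    [[0,0,0],[7,0,0],1],
    [[0,0,0],[0,0,0],1],
    [[0,0,0],[0,0,0],1]
  ]
}}

```text
clock: 55.7
eef_pos: [500.9, 487.1, 98.6]
tool_rot: [-3.046, 1.571, 2.883]
force: [-0.8, -0.4, -0.6]
width: 17.5
```

Run:
```python
from h import *
plan(501.8,487.5,90)
```

```text
t55.70 eef [500.9 487.1  98.6] jaw69.7 q7 -0.09 F [-0.8 -0.4 -0.6] w17.5
  turn [-0.   -0.01  0.  ] shift [8.6 0.7 0.7]
```

Emit:
{"api": "jog_arm", "payload": {
  "series": [
    [[0,0,0],[2,0.6,0.7],1],
    [[0,0,0],[2,0,0],1],
    [[0,0,0],[2,0,0],1],
    [[0,0,0],[2,0,0],1],
    [[0,0,0],[1.5,0,0],1],
    [[0,0,0],[0,0,0],1]
  ]
}}

```text
clock: 56.45
eef_pos: [501.8, 487.3, 90.0]
tool_rot: [-0.05, 1.57, -0.404]
force: [-1.7, -1.6, 4.1]
width: 17.7
```

Emit:
{"api": "jog_arm", "payload": {
  "series": [
    [[0,0,0],[0.5,0,0],1],
    [[0,0,0],[0,0,0],0],
    [[0,0,0],[0,0,0],0],
    [[0,0,0],[0,0,0],0],
    [[0,0,0],[-15,0,0],0],
    [[0,0,0],[-50,0,0],0],
    [[0,0,0],[-60,0,-10],0],
    [[0,0,0],[-60,-20,-20],0]
  ]
}}

```text
clock: 57.45
eef_pos: [468.4, 480.4, 273.2]
tool_rot: [1.538, 1.568, 1.183]
force: [-0.1, 0.2, 0.2]
width: 42.7
```

Emit:
{"api": "jog_arm", "payload": {
  "series": [
    [[0,0,0],[-50,-60,-20],0],
    [[0,0,0],[-20,-60,-20],0],
    [[0,0,0],[0,0,0],0],
    [[0,0,0],[0,0,0],0]
  ]
}}

```text
clock: 57.95
eef_pos: [401.0, 395.2, 328.9]
tool_rot: [0.949, 1.568, 0.595]
force: [0.2, -0.4, -0.0]
width: 42.4
```

Run:
```python
from h import *
rows(564,-321.7,340,-14,18,-1)
d=get_image("wrist"); W=cloud(d); save(d,"w11.png",s=1.2)
find(W,57,62); print(); find(W,62,68); print(); find(W,82,90)
```

```text
t57.95 eef [401.  395.2 328.9] jaw69.7 q7 -0.02 F [ 0.2 -0.4 -0. ] w42.4 -> turn/row 4.65 total -83.7, dist 735
[[[4.6, 0, 0], [-1, -34, 22], -1], [[4.6, 0, 0], [0, -32, 25], -1], [[4.6, 0, 0], [-1, -31, 28], -1], [[4.6, 0, 0], [0, -27, 30], -1], [[4.6, 0, 0], [-1, -26, 32], -1], [[4.6, 0, 0], [-1, -22, 34], -1], [[4.6, 0, 0], [0, -20, 36], -1], [[4.6, 0, 0], [-1, -17, 37], -1]]
[[[4.6, 0, 0], [-1, -14, 38], -1], [[4.6, 0, 0], [0, -10, 40], -1], [[4.6, 0, 0], [-1, -8, 40], -1], [[4.6, 0, 0], [0, -4, 41], -1], [[4.6, 0, 0], [-1, -1, 40], -1], [[4.6, 0, 0], [-1, 3, 41], -1], [[4.6, 0, 0], [0, 6, 41], -1], [[4.6, 0, 0], [-1, 9, 39], -1]]
[[[4.6, 0, 0], [-1, 12, 39], -1], [[4.6, 0, 0], [0, 16, 38], -1]]
resid [-0.5 -0.1  0.1]
  n94 mean(406.1,485.5) rect c(398.0,479.4) 45.0x73.9 ang46.1 z59.4
  n75 mean(402.8,37.1) rect c(401.0,33.5) 38.9x74.8 ang54.6 z57.6
  n203 mean(498.7,485.3) rect c(504.8,486.5) 66.5x66.3 ang51.7 z61.5
  n165 mean(529.2,-21.2) rect c(539.2,-31.7) 67.2x87.9 ang20.5 z61.5
  n88 mean(548.8,579.4) rect c(550.9,579.0) 17.2x42.2 ang51.5 z59.6
  n213 mean(626.4,342.8) rec
[... 789 characters left out ...]
 ang36.1 z85.0
  n204 mean(423.1,228.7) rect c(423.4,228.2) 19.4x19.8 ang86.8 z85.2
  n156 mean(494.0,176.2) rect c(494.5,175.5) 19.0x19.1 ang21.1 z85.2
  n199 mean(503.4,486.3) rect c(504.0,486.3) 19.2x19.0 ang25.0 z85.4
  n190 mean(511.8,389.4) rect c(512.7,389.2) 19.7x19.9 ang84.7 z85.2
  n123 mean(547.1,-26.2) rect c(547.0,-27.4) 19.2x18.4 ang73.3 z85.0
  n132 mean(547.6,582.1) rect c(550.6,579.8) 18.6x40.5 ang49.9 z85.5
  n108 mean(608.7,255.2) rect c(612.4,253.2) 35.7x14.4 ang70.9 z86.2
  n297 mean(628.5,336.8) rect c(628.6,335.9) 98.1x7.7 ang72.2 z86.0
  n164 mean(659.3,96.8) rect c(659.5,95.4) 21.8x33.8 ang44.1 z85.0
  n136 mean(665.7,551.6) rect c(665.7,551.6) 46.7x4.5 ang80.8 z86.0
```

View pics/w11.png

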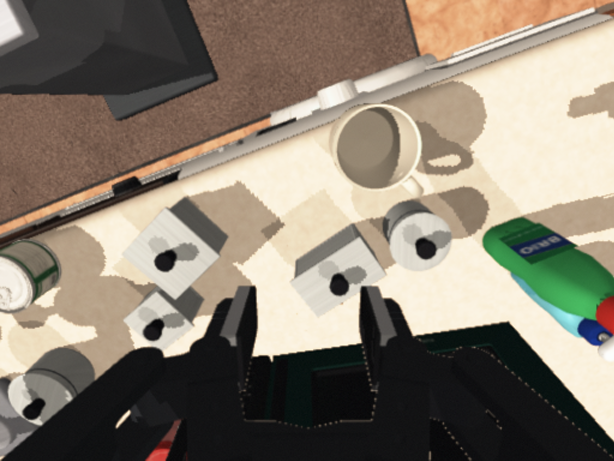

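All five lids sit flat: flanges at 63.4 to 63.6 mm, knob tops at 85.2 mm. Back to the stop now.

Run:
```python
from h import *
rows(564,-321.7,335,10,18,-1)
```

```text
t58.00 eef [401.2 395.5 328.3] jaw69.7 q7 -0.02 F [-0.   1.2 -0.2] w42.9 -> turn/row 3.32 total -59.7, dist 735
[[[3.3, 0, 0], [0, -34, 22], -1], [[3.3, 0, 0], [-1, -33, 25], -1], [[3.3, 0, 0], [0, -32, 26], -1], [[3.3, 0, 0], [0, -29, 28], -1], [[3.3, 0, 0], [-1, -29, 29], -1], [[3.3, 0, 0], [0, -26, 31], -1], [[3.3, 0, 0], [-1, -25, 33], -1], [[3.3, 0, 0], [0, -22, 34], -1]]
[[[3.3, 0, 0], [0, -21, 35], -1], [[3.3, 0, 0], [-1, -19, 37], -1], [[3.3, 0, 0], [0, -16, 37], -1], [[3.3, 0, 0], [0, -14, 38], -1], [[3.3, 0, 0], [-1, -12, 39], -1], [[3.3, 0, 0], [0, -10, 40], -1], [[3.3, 0, 0], [-1, -7, 40], -1], [[3.3, 0, 0], [0, -6, 41], -1]]
[[[3.3, 0, 0], [0, -2, 40], -1], [[3.3, 0, 0], [-1, -1, 41], -1]]
resid [ 0.5 -0.3 -0.3]
```

Emit:
{"api": "jog_arm", "payload": {
  "series": [
    [[3.3,0,0],[0,-34,22],0],
    [[3.3,0,0],[-1,-33,25],0],
    [[3.3,0,0],[0,-32,26],0],
    [[3.3,0,0],[0,-29,28],0],
    [[3.3,0,0],[-1,-29,29],0],
    [[3.3,0,0],[0,-26,31],0],
    [[3.3,0,0],[-1,-25,33],0],
    [[3.3,0,0],[0,-22,34],0]
  ]
}}

```text
clock: 59.0
eef_pos: [475.0, 75.6, 330.5]
tool_rot: [2.363, 1.569, 1.546]
force: [1.2, 0.0, -0.5]
width: 42.2
```

Emit:
{"api": "jog_arm", "payload": {
  "series": [
    [[3.3,0,0],[0,-21,35],0],
    [[3.3,0,0],[-1,-19,37],0],
    [[3.3,0,0],[0,-16,37],0],
    [[3.3,0,0],[0,-14,38],0],
    [[3.3,0,0],[-1,-12,39],0],
    [[3.3,0,0],[0,-10,40],0],
    [[3.3,0,0],[-1,-7,40],0],
    [[3.3,0,0],[0,-6,41],-1]
  ]
}}

```text
clock: 60.0
eef_pos: [548.1, -244.0, 333.0]
tool_rot: [2.586, 1.57, 1.309]
force: [0.6, 1.2, 0.3]
width: 59.5
```

Emit:
{"api": "jog_arm", "payload": {
  "series": [
    [[3.3,0,0],[0,-2,40],-1],
    [[3.3,0,0],[-1,-1,41],-1],
    [[0,0,0],[50,0,0],-1],
    [[0,0,0],[50,0,0],-1],
    [[0,0,0],[0,0,0],-1],
    [[0,0,0],[0,0,0],-1]
  ]
}}

```text
clock: 60.75
eef_pos: [566.6, -321.8, 236.0]
tool_rot: [1.224, 1.568, -0.166]
force: [-0.2, -0.3, 0.7]
width: 85.2
```

Run:
```python
from h import *
plan(564,-321.7,82,10)
W=cloud(get_image("wrist")); find(W,65,72); find(W,72,84); find(W,269,280)
```

```text
t60.75 eef [ 566.6 -321.8  236. ] jaw10.4 q7 0.38 F [-0.2 -0.3  0.7] w85.2
  turn [ 0.35  0.05 -0.13] shift [154.   -2.6  -0.5]
  n192 mean(562.9,-313.0) rect c(564.1,-320.7) 39.9x40.4 ang11.1 z70.7
  n66 mean(585.2,-191.8) rect c(586.6,-188.9) 12.4x31.0 ang54.0 z68.4
  n299 mean(627.0,-490.8) rect c(629.7,-490.7) 73.0x16.4 ang0.1 z68.6
  n114 mean(736.2,-390.2) rect c(737.8,-390.4) 40.1x5.4 ang6.0 z68.3
  n585 mean(781.3,-284.6) rect c(790.1,-295.5) 30.5x114.6 ang15.1 z68.6
  n1289 mean(563.7,-319.7) rect c(564.1,-320.3) 37.6x38.0 ang9.2 z76.4
  n122 mean(585.0,-192.1) rect c(586.7,-190.0) 10.9x29.7 ang57.5 z78.2
  n499 mean(620.7,-493.2) rect c(631.0,-497.7) 15.6x73.7 ang77.7 z74.7
  n230 mean(734.8,-390.0) rect c(737.8,-390.2) 40.5x5.2 ang4.6 z78.4
  n951 mean(781.5,-288.4) rect c(791.1,-299.2) 27.8x110.8 ang18.3 z77.8
  n4622 mean(509.6,-326.5) rect c(513.4,-330.5) 41.4x27.7 ang12.0 z276.4
  n4457 mean(621.3,-305.8) rect c(619.8,-311.0) 40.6x27.6 ang9.4 z276.5
```

Emit:
{"api": "jog_arm", "payload": {
  "series": [
    [[0,0,0],[34,-2.4,-1.1],-1],
    [[0,0,0],[34,0,0],-1],
    [[0,0,0],[34,0,0],-1],
    [[0,0,0],[30,0,0],-1],
    [[0,0,0],[0,0,0],-1],
    [[0,0,0],[0,0,0],-1]
  ]
}}

```text
clock: 61.55
eef_pos: [564.1, -321.7, 105.2]
tool_rot: [0.954, 1.567, -0.437]
force: [0.6, 0.4, -0.2]
width: 85.5
```

Run:
```python
from h import *
plan(564,-321.1,82)
```

```text
t61.55 eef [ 564.1 -321.7  105.2] jaw10.3 q7 0.31 F [ 0.6  0.4 -0.2] w85.5
  turn [-0.    0.14 -0.19] shift [23.2  0.  -0.6]
```

Emit:
{"api": "jog_arm", "payload": {
  "series": [
    [[0,0,0],[12,0,-0.5],-1],
    [[0,0,0],[10,0,0],-1],
    [[0,0,0],[0,0,0],-1],
    [[0,0,0],[0,0,0],1],
    [[0,0,0],[0,0,0],1],
    [[0,0,0],[0,0,0],1],
    [[0,0,0],[0,0,0],1],
    [[0,0,0],[0,0,0],1]
  ]
}}

```text
clock: 62.55
eef_pos: [563.6, -320.5, 81.8]
tool_rot: [1.205, 1.568, -0.185]
force: [1.7, 0.6, 5.0]
width: 36.9
```

Emit:
{"api": "jog_arm", "payload": {
  "series": [
    [[8,0,0],[0,0,0],1],
    [[8,0,0],[0,0,0],1],
    [[8,0,0],[0,0,0],1],
    [[8,0,0],[0,0,0],1],
    [[8,0,0],[0,0,0],1],
    [[8,0,0],[0,0,0],1],
    [[0,0,0],[0,0,0],1]
  ]
}}

```text
clock: 63.42
eef_pos: [565.0, -318.6, 82.7]
tool_rot: [2.35, 1.566, 0.123]
force: [2.2, 3.9, 14.7]
width: 37.0
```

Run:
```python
from h import *
plan(563.6,-320.5,82); print(read_state()["torque"])
```

```text
t63.42 eef [ 565.  -318.6   82.7] jaw-37.6 q7 -0.33 F [ 2.2  3.9 14.7] w37.0
  turn [ 0.   -0.18 -0.18] shift [0.7 0.1 2.4]
[ 1.08200568 -0.229248    0.41338753]
```

Turned 48° (0.84 rad). Now I'll let go, rise and check.

Emit:
{"api": "jog_arm", "payload": {
  "series": [
    [[0,0,0],[0,0,0],-1],
    [[0,0,0],[0,0,0],-1],
    [[0,0,0],[0,0,0],-1],
    [[0,0,0],[0,0,0],-1],
    [[0,0,0],[-15,0,0],-1],
    [[0,0,0],[-50,0,0],-1],
    [[0,0,0],[-60,0,0],-1],
    [[0,0,0],[-60,0,0],-1]
  ]
}}

```text
clock: 64.42
eef_pos: [562.0, -320.5, 268.8]
tool_rot: [1.847, 1.57, -0.381]
force: [0.6, -0.3, -0.5]
width: 85.3
```

Emit:
{"api": "jog_arm", "payload": {
  "series": [
    [[0,0,0],[-50,0,10],-1],
    [[0,0,0],[0,0,40],-1],
    [[0,0,0],[0,0,0],-1],
    [[0,0,0],[0,0,0],-1]
  ]
}}

```text
clock: 64.92
eef_pos: [531.7, -359.5, 316.2]
tool_rot: [-3.055, 1.57, 1.0]
force: [0.2, -0.4, -0.1]
width: 85.8
```

Run:
```python
from h import *
plan(563.6,-320.5,82)
d=get_image("wrist"); W=cloud(d); save(d,"w12.png",s=1.2)
I=d["img"].astype(int); m=(I[...,0]>110)&(I[...,1]<70)&(I[...,2]<80)&(W[...,2]<100)&(abs(W[...,0]-564)<30)&(abs(W[...,1]+321)<30)
P=W[m]; print("stop",m.sum(),P.mean(0),np.percentile(P[:,2],[50,99]).round(1))
for n in("scene","top"):
    d=get_image(n); W2=cloud(d); print(n); save(d,n+"1.png",s=1.5); find(W2,62.3,67,30); find(W2,81,90,12); find(W2,235,276,20)
```

```text
t64.92 eef [ 531.7 -359.5  316.2] jaw-37.7 q7 -0.20 F [ 0.2 -0.4 -0.1] w85.8
  turn [-0.   -0.05  0.  ] shift [234.2   1.4 -50.4]
stop 856 [ 564.61485698 -321.77586306   75.18786392] [76.1 78.9]
scene
  n411 mean(444.2,212.2) rect c(449.6,203.4) 97.3x170.5 ang47.5 z64.1
  n196 mean(501.0,489.3) rect c(501.9,489.5) 61.9x64.0 ang31.5 z64.1
  n275 mean(509.6,392.8) rect c(510.9,391.0) 56.0x93.2 ang15.2 z64.4
  n161 mean(545.7,-25.1) rect c(545.7,-25.4) 79.6x80.9 ang30.5 z64.1
  n132 mean(645.1,436.0) rect c(645.7,436.4) 275.6x14.4 ang79.6 z64.3
  n36 mean(357.7,485.7) rect c(360.2,483.3) 70.5x24.4 ang64.6 z86.6
  n46 mean(415.6,465.9) rect c(408.8,464.8) 90.3x32.1 ang56.7 z84.0
  n27 mean(420.7,230.4) rect c(420.7,230.8) 18.1x15.4 ang48.8 z84.0
  n26 mean(492.8,178.1) rect c(493.1,178.1) 17.9x20.3 ang0.9 z84.8
  n32 mean(502.4,488.0) rect c(502.4,487.1) 16.8x17.5 ang87.2 z86.2
  n31 mean(509.8,392.1) rect c(509.8,391.6) 15.7x18.1 ang33.1 z85.3
  n17 mean(545.7,-25.0) rect c(546.5,-25.1) 13.3x19.1 ang50.3 z83.7
  n12 mean(584.9,-168.1) rect c(584.6,-167.4) 24.1x9.1 ang21.3 z83.6
  n12 me
[... 1350 characters left out ...]
 ang24.6 z83.7
  n15 mean(543.7,-25.4) rect c(542.9,-26.2) 14.4x17.9 ang31.5 z84.1
  n16 mean(548.5,581.0) rect c(548.6,582.0) 15.1x34.7 ang44.4 z85.7
  n12 mean(567.9,-318.0) rect c(564.0,-317.6) 24.8x19.6 ang30.3 z82.1
  n34 mean(602.5,186.3) rect c(605.5,183.8) 32.1x103.8 ang41.4 z85.5
  n13 mean(612.9,275.6) rect c(612.6,276.5) 10.5x23.9 ang4.3 z84.7
  n28 mean(642.7,401.8) rect c(642.8,401.8) 95.4x7.5 ang79.8 z85.6
  n136 mean(677.0,98.7) rect c(678.6,99.4) 61.4x62.0 ang19.3 z84.9
  n18 mean(666.4,544.2) rect c(664.5,548.9) 59.2x13.2 ang84.8 z85.9
  n18 mean(698.7,-427.5) rect c(697.9,-427.0) 43.0x9.8 ang85.7 z85.4
  n5459 mean(714.6,328.2) rect c(744.9,353.1) 433.4x254.0 ang78.9 z267.4
```

View pics/w12.png

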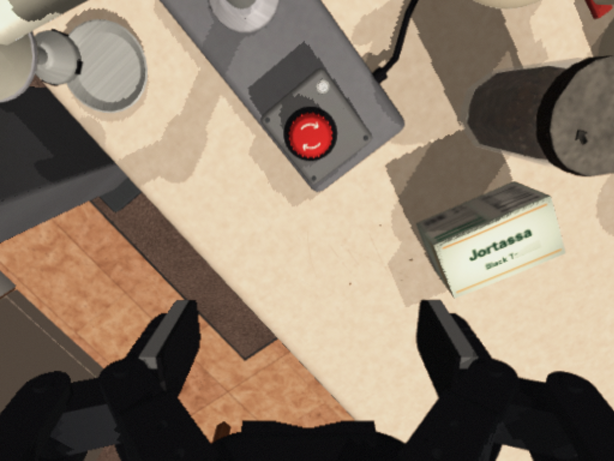

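View pics/scene1.png

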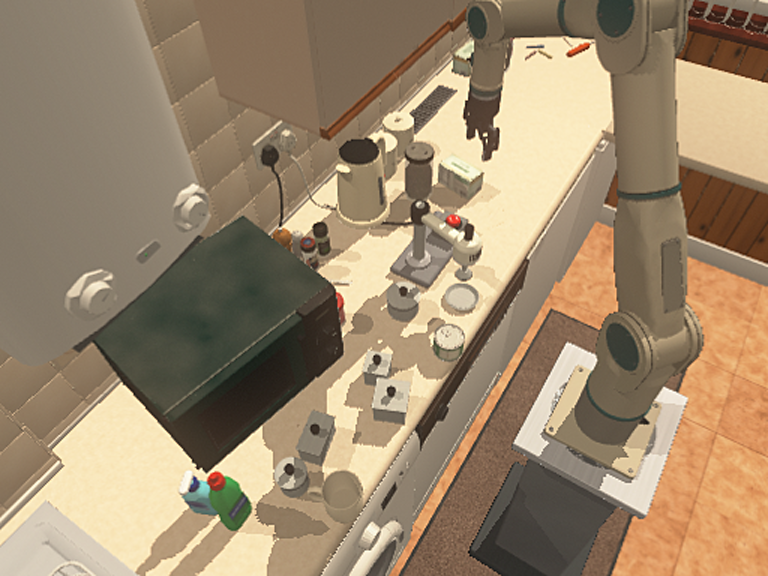

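The last wrist view shows the stop at (310,132), still latched with its top at 78.9 mm, so the twist did not take. Everything else is in order in the scene view. I'll retry, lifting along the cam as it turns so the head is free to rise.

Run:
```python
from h import *
rows(564.1,-321.4,105,14,8,-1)
```

```text
t65.08 eef [ 532.3 -358.7  315.6] jaw-37.6 q7 -0.20 F [-0.2  1.2 -1.6] w85.3 -> turn/row -6.44 total 51.6, dist 216
[[[-6.4, 0, 0], [26, 0, -6], -1], [[-6.4, 0, 0], [27, 1, -6], -1], [[-6.4, 0, 0], [26, 2, -6], -1], [[-6.4, 0, 0], [26, 2, -6], -1], [[-6.4, 0, 0], [27, 3, -5], -1], [[-6.4, 0, 0], [26, 4, -5], -1], [[-6.4, 0, 0], [26, 4, -5], -1], [[-6.4, 0, 0], [27, 4, -4], -1]]
resid [ 0.3 -0.2  0.4]
```

Emit:
{"api": "jog_arm", "payload": {
  "series": [
    [[-6.4,0,0],[26,0,-6],-1],
    [[-6.4,0,0],[27,1,-6],-1],
    [[-6.4,0,0],[26,2,-6],-1],
    [[-6.4,0,0],[26,2,-6],-1],
    [[-6.4,0,0],[27,3,-5],-1],
    [[-6.4,0,0],[26,4,-5],-1],
    [[-6.4,0,0],[26,4,-5],-1],
    [[-6.4,0,0],[26,4,-4],-1]
  ]
}}

```text
clock: 66.08
eef_pos: [564.0, -321.5, 104.7]
tool_rot: [2.844, 1.57, 1.515]
force: [0.4, -1.1, 0.3]
width: 85.7
```

Emit:
{"api": "jog_arm", "payload": {
  "series": [
    [[0,0,0],[0,0,0],-1],
    [[0,0,0],[0,0,0],-1]
  ]
}}

```text
clock: 66.32
eef_pos: [563.9, -322.7, 106.5]
tool_rot: [0.957, 1.57, -0.38]
force: [0.6, -0.5, 0.1]
width: 85.4
```

Run:
```python
from h import *
plan(564.2,-321.4,81,14)
```

```text
t66.33 eef [ 563.9 -322.7  106.5] jaw13.4 q7 0.39 F [ 0.6 -0.5  0.1] w85.4
  turn [-0.55  0.03 -0.05] shift [25.5  0.6 -1.2]
```

Emit:
{"api": "jog_arm", "payload": {
  "series": [
    [[0,0,0],[13,0.5,-1.2],-1],
    [[0,0,0],[12,0,0],-1],
    [[0,0,0],[0,0,0],-1],
    [[0,0,0],[0,0,0],1],
    [[0,0,0],[0,0,0],1],
    [[0,0,0],[0,0,0],1],
    [[0,0,0],[0,0,0],1],
    [[0,0,0],[0,0,0],1]
  ]
}}

```text
clock: 67.32
eef_pos: [564.0, -321.5, 81.6]
tool_rot: [0.911, 1.57, -0.423]
force: [-0.9, 0.1, 5.2]
width: 37.2
```

Emit:
{"api": "jog_arm", "payload": {
  "series": [
    [[7,0,0],[-0.5,0,0],1],
    [[7,0,0],[-1,0,0],1],
    [[7,0,0],[-1,0,0],1],
    [[7,0,0],[-1,0,0],1],
    [[7,0,0],[-1,0,0],1],
    [[7,0,0],[-1,0,0],1],
    [[0,0,0],[0,0,0],1]
  ]
}}

```text
clock: 68.2
eef_pos: [563.7, -321.4, 86.6]
tool_rot: [0.738, 1.57, -1.328]
force: [0.0, 0.8, 6.1]
width: 37.2
```

Run:
```python
from h import *
plan(564.2,-321.4,81); print(read_state()["torque"])
```

```text
t68.20 eef [ 563.7 -321.4   86.6] jaw-28.4 q7 -0.17 F [0.  0.8 6.1] w37.2
  turn [-0.    0.02 -0.02] shift [ 5.6  0.5 -0.2]
[0.17739693 0.07570346 0.15039778]
```

Emit:
{"api": "jog_arm", "payload": {
  "series": [
    [[4,0,0],[-1,0,0],1],
    [[4,0,0],[-1,0,0],1],
    [[2,0,0],[-1,0,0],1],
    [[0,0,0],[0,0,0],1]
  ]
}}

```text
clock: 68.7
eef_pos: [563.7, -321.5, 89.3]
tool_rot: [1.991, 1.57, -0.25]
force: [0.2, 1.2, 0.9]
width: 37.4
```

Run:
```python
from h import *
plan(564.2,-321.4,81); print(read_state()["torque"])
```

```text
t68.70 eef [ 563.7 -321.5   89.3] jaw-38.4 q7 -0.29 F [0.2 1.2 0.9] w37.4
  turn [ 0.   -0.01 -0.02] shift [ 8.3  0.4 -0.4]
[ 0.07608968 -0.14789029  0.05198442]
```

Emit:
{"api": "jog_arm", "payload": {
  "series": [
    [[0,0,0],[0,0,0],-1],
    [[0,0,0],[0,0,0],-1],
    [[0,0,0],[0,0,0],-1],
    [[0,0,0],[0,0,0],-1],
    [[0,0,0],[-15,0,0],-1],
    [[0,0,0],[-50,0,0],-1],
    [[0,0,0],[-60,0,0],-1],
    [[0,0,0],[-60,0,0],-1]
  ]
}}

```text
clock: 69.7
eef_pos: [563.4, -321.4, 277.4]
tool_rot: [1.824, 1.57, -0.418]
force: [0.9, -0.1, -0.2]
width: 85.9
```

Emit:
{"api": "jog_arm", "payload": {
  "series": [
    [[0,0,0],[-50,0,10],-1],
    [[0,0,0],[0,0,40],-1],
    [[0,0,0],[0,0,0],-1],
    [[0,0,0],[0,0,0],-1]
  ]
}}

```text
clock: 70.2
eef_pos: [532.4, -360.0, 324.8]
tool_rot: [3.067, 1.57, 0.824]
force: [0.4, -0.1, 0.2]
width: 84.9
```

Run:
```python
from h import *
d=get_image("wrist"); W=cloud(d)
I=d["img"].astype(int); m=(I[...,0]>110)&(I[...,1]<70)&(I[...,2]<80)&(W[...,2]<100)&(abs(W[...,0]-564)<30)&(abs(W[...,1]+321)<30)
P=W[m]; print("stop",m.sum(),P.mean(0),np.percentile(P[:,2],[50,99]).round(1))
find(W,8,16); find(W,80,90)
d=get_image("scene"); save(d,"scene2.png",s=1.5); W2=cloud(d); find(W2,62.3,67,30); find(W2,235,276,20)
```

```text
stop 855 [ 564.46127796 -321.59286355   82.71820613] [83.7 86.4]
  n1066 mean(438.8,-140.5) rect c(437.6,-142.1) 91.1x82.9 ang39.9 z12.0
  n102 mean(629.0,-490.5) rect c(631.1,-491.3) 12.5x71.3 ang87.4 z12.1
  n174 mean(678.6,-313.5) rect c(674.8,-307.5) 104.2x37.1 ang44.7 z9.8
  n139 mean(715.2,-406.8) rect c(719.5,-410.1) 81.0x26.4 ang45.5 z11.9
  n169 mean(796.2,-341.8) rect c(796.9,-342.7) 5.8x60.3 ang52.9 z12.5
  n902 mean(564.5,-320.8) rect c(564.2,-321.1) 36.5x37.4 ang7.6 z84.1
  n306 mean(715.6,-406.5) rect c(719.4,-410.2) 79.9x26.0 ang46.3 z84.8
  n387 mean(440.8,215.4) rect c(451.4,206.4) 114.0x146.1 ang23.3 z64.4
  n199 mean(500.0,490.5) rect c(502.0,488.3) 64.8x61.1 ang41.3 z64.2
  n269 mean(509.6,392.3) rect c(510.7,391.8) 56.7x93.7 ang14.3 z64.3
  n172 mean(543.8,-20.9) rect c(544.6,-23.8) 80.1x80.8 ang32.3 z64.2
  n121 mean(643.4,427.4) rect c(642.6,418.4) 242.8x15.4 ang79.5 z65.1
  n60 mean(433.5,-131.8) rect c(434.1,-135.2) 20.3x22.9 ang66.9 z260.2
  n8381 mean(716.9,362.3) rect c(741.5,352.8) 426.4x251.2 ang80.0 z267.1
```

View pics/scene2.png

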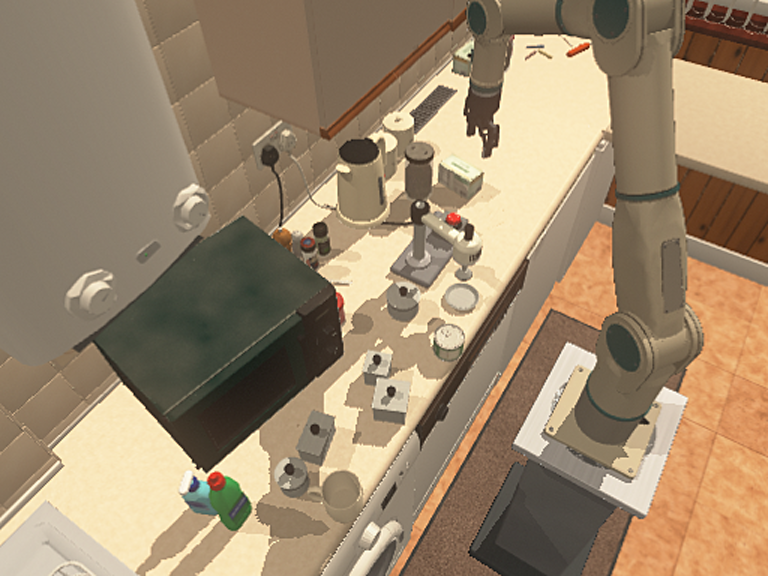

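The stop is up (top at 86.4 mm) and the scene looks right. One last numeric check of head against dish from above.

Run:
```python
from h import *
rows(470,-230,420,-20,8,-1)
```

```text
t70.30 eef [ 533.1 -359.2  324.2] jaw-38.4 q7 -0.18 F [-0.1  0.3 -0.7] w85.5 -> turn/row -2.30 total 18.4, dist 173
[[[-2.3, 0, 0], [-12, -16, -8], -1], [[-2.3, 0, 0], [-12, -16, -8], -1], [[-2.3, 0, 0], [-12, -16, -9], -1], [[-2.3, 0, 0], [-12, -15, -10], -1], [[-2.3, 0, 0], [-12, -15, -10], -1], [[-2.3, 0, 0], [-12, -14, -11], -1], [[-2.3, 0, 0], [-12, -14, -11], -1], [[-2.3, 0, 0], [-12, -13, -12], -1]]
resid [-0.   0.3 -0.2]
```

Emit:
{"api": "jog_arm", "payload": {
  "series": [
    [[-2.3,0,0],[-12,-16,-8],-1],
    [[-2.3,0,0],[-12,-16,-8],-1],
    [[-2.3,0,0],[-12,-16,-9],-1],
    [[-2.3,0,0],[-12,-15,-10],-1],
    [[-2.3,0,0],[-12,-15,-10],-1],
    [[-2.3,0,0],[-12,-14,-11],-1],
    [[-2.3,0,0],[-12,-14,-11],-1],
    [[-2.3,0,0],[-12,-13,-12],-1]
  ]
}}

```text
clock: 71.3
eef_pos: [469.0, -230.6, 421.1]
tool_rot: [1.147, 1.571, -0.772]
force: [-0.5, 0.4, -0.4]
width: 85.0
```

Emit:
{"api": "jog_arm", "payload": {
  "series": [
    [[0,0,0],[0,0,0],-1],
    [[0,0,0],[0,0,0],-1],
    [[0,0,0],[0,0,0],-1]
  ]
}}

```text
clock: 71.68
eef_pos: [469.4, -232.2, 419.6]
tool_rot: [-1.488, 1.57, 2.873]
force: [-0.4, 0.4, -0.3]
width: 85.5
```

Run:
```python
from h import *
W=cloud(get_image("wrist")); find(W,269,278)
rimcirc(W,9,17,(436,-139),46); rimcirc(W,270,275,(436,-139),9.5,5); rimcirc(W,56,62,(548.5,-28),41)
find(W,80,90); find(W,62.3,67)
```

```text
n445 mean(438.6,-139.8) rect c(438.3,-140.0) 18.6x19.0 ang34.8 z271.4
circ [ 434.7 -138.6] n 14 res 0.39
circ [ 438.2 -139.9] n 36 res 0.48
circ [547.5 -31. ] n 10 res 0.24
  n476 mean(564.1,-319.5) rect c(564.8,-320.5) 35.8x36.9 ang67.0 z83.8
  n219 mean(717.0,-405.0) rect c(718.9,-410.5) 80.6x27.2 ang47.1 z85.2
  n444 mean(789.5,-261.7) rect c(796.3,-271.7) 129.6x45.4 ang79.9 z85.3
  n228 mean(535.6,-61.7) rect c(536.0,-64.0) 12.3x55.7 ang69.9 z63.4
  n77 mean(629.8,-491.3) rect c(636.8,-491.0) 12.1x84.0 ang86.5 z65.1
  n77 mean(718.8,-404.0) rect c(719.7,-409.6) 80.9x28.1 ang43.7 z64.7
  n187 mean(788.3,-262.3) rect c(795.7,-270.7) 129.6x43.8 ang78.8 z64.6
```

The remaining offset is radial, which swinging cannot change and which is within calibration error. Tangentially the head is within about 1 mm. Handing in.

```bash
python3 -c "
from cell import *
print(finish_job())"
```

```text
the job is handed in; nothing more can be done
None
```

The job is handed in at about 72 s on the robot's clock. All steps were done in the order asked; the final twist needed a second try.

- **Stop pressed:** the mushroom latched on the first press, with its top going from 86 to 79 mm.
- **Head swung:** I swung the head about 58° by its grip and left it over the drip dish.
- **Pots covered:** all five pots were there, and I lidded them in the order d, e, c, a, b.
- **Stop released:** my first clockwise twist did not release it (top still at 79 mm). On the second I let the head rise as it turned, and it sprang up.

**Last checks**
- **Stop:** up, with its top at 86.4 mm.
- **Lids:** every flange top is at about 63.4–63.8 mm and every knob top at about 85 mm. All are level, and the square and oblong lids line up with their pots.
- **Bystanders:** the tin, jam jar and mug look undisturbed in the last picture.
- **Head over dish:** along its swing the grip is within about 1 mm of the dish centre. Measured radially it reads about 3 mm nearer the column than the dish centre. Swinging cannot change that, and I put it down to camera calibration. It disagrees with the arm's own position reading, which put the grip within about 1 mm when I let go.

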